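Tighten the water strainer cap between its gauges

TASK

The strainer on the coffee station's water line has been cleaned and its brass cap only spun on by hand: take the ring spanner from the rubber mat, put its larger ring down over the cap's hexagon and tighten the cap clockwise until it comes hard up on its seat, then nip it up to about 0.8 N m (some 8 N of push at the middle of the handle) and no harder. The pressure gauges on both sides leave room for only a short swing, so work in strokes: lift the spanner off, swing back, set it down on the next flats; do not lean on the gauges, and turn the cap with the spanner only, keeping the gripper itself off the fitting. When it is tight, lay the spanner gently back flat on the mat, and leave the mug, jar and stirrer glass where they stand.

Things in the scene. Friction and masses are not known exactly. Their poses are not given: they have to be found in the camera images.
- strainer: fixed brass water strainer on an 18 mm steel pipe that runs along this body's y axis at 42 mm height and goes down into the counter 105 mm to either side. Origin on the counter below the cap's upright axis. The open side, where the spanner's handle swings, is its -x side (towards the robot). The cap on top: round flange 46 mm across, its top 80 mm above the counter; on it a brass hexagon 32 mm across flats, 10 mm tall, then a conical chamfer, top at 94 mm
- gauge_left: pressure gauge, dial up, on a thin stem at the strainer's +y side: upright cylinder 50 mm across from 92 to 123 mm above the counter. Origin on the counter below its centre, which lies 20 mm to -x and 62 mm to +y of the cap's axis (strainer's frame). A delicate fitting
- gauge_right: the same gauge at the strainer's -y side, 20 mm to -x and 62 mm to -y of the cap's axis. The handle of a seated spanner meets one gauge or the other when it points about 0.74 rad to either side of the strainer's -x direction
- cap_seat (a point): point on the cap's axis at the flange's top, 80 mm above the counter, on which a fully seated ring's underside rests; axes as the strainer's (it does not turn with the cap). At 0.8 N m ring and hexagon press on each other with about 70 N summed over the flats; under 40 N the cap is not yet firm, over 110 N it is being forced
- cap (a joint): how far the cap is screwed on, rad; grows clockwise seen from above; it comes to a hard stop on its seat at 3.00. It turns stiffly (about 0.25 N m) and stays where it is left; on its seat it is solid, so the torque climbs within a few hundredths of a rad. At reading q, two of the hexagon's flats face the direction turned q clockwise from the strainer's x axis (the hexagon repeats every 1.047 rad)
- spanner: loose double-ended offset ring spanner of steel, about 0.32 kg, 245 mm long, rings 14 mm thick, lying on both rings. Origin at the centre of the larger ring's underside (hexagonal hole 34 mm across flats, 47 mm outside); the handle runs along its -x axis to the smaller ring (29 mm hole, does not fit the cap). Two flats of the larger hole face its +x and -x. On the cap the hole has about 0.12 rad of free play to either side. z up as it lies and as it is used
- spanner_grip (a point): middle of the spanner's handle, 100 mm from the larger ring's centre, 28 mm above the rings' underside; near its centre of mass. The raised handle here is a bar 14 mm wide, 16 mm tall and straight for 50 mm to either side
- small_ring (a point): centre of the smaller ring's underside, 200 mm along -x from the larger ring's centre
- mat: fixed black rubber bar mat 320 x 180 x 8 mm, long side along its x axis; origin at the centre of its underside
- mug: white mug, 84 mm across, 85 mm tall, origin at the centre of its foot; a bystander
- jar: clear jar with a white lid, 90 mm across, 110 mm tall, origin at the centre of its foot; a bystander
- stirrers: clear tumbler 76 mm across, 100 mm tall, full of black stirrers that reach 180 mm; origin at the centre of its foot; a bystander

How it is judged:
By the outcome, as a careful person would: the job done as asked, in the order asked, and still so for the second after the job is handed in, with the robot touching nothing.
It also fails if it takes over 72 s, if anything falls off the work surface, if the arm or the gripper's body presses on something with over 40 N, if the wrist force passes 120 N, or if a joint passes its speed limit or range.

ROBOT

A 6-joint arm with a two-finger parallel gripper is mounted at the origin on the work surface. World frame = base frame: x ahead of the robot, y to its left, z up, the work surface at z = 0. Lengths are in m, angles in rad, forces in N, time in s.
With the tool pointing down it reaches from about 0.35 to 0.975 m from the base axis. Payload 4.9 kg.
Tool frame: the origin (TCP) lies on the centre line of the jaws, within the pads' length; the fingertips stand 8 mm ahead of it and the grasp point (between the pads) lies 11 mm behind it; z points along the fingers, y is the direction in which the jaws open and shut (so a half turn about z gives the same grasp; the last joint's range is limited). The gripper opens to 85 mm and grips with 20 to 120 N. Pads are 22 mm wide; open, the fingers measure 114 mm over their backs; the gripper's body (76 mm by 85 mm) begins 54 mm behind the grasp point. The pads swing forward as they close: fully open they stand 13 mm farther back than shut.
Start: joints at [-1.437, 0.053, 1.613, -0, 1.476, -0.119], TCP at [0.156, -0.605, 0.239] pointing down, gripper open.
Joint ranges: [-3.01, 3.01], [-1.01, 2.22], [0.06, 2.58], [-1.02, 4.17], [0.09, 2.62], [-3.14, 3.14]. Speed limits (rad/s): [2.57, 2.57, 3.14, 3.14, 3.14, 3.14].

INTERFACE

Orientations are given as a unit quaternion [w, x, y, z].
In Python, from plant import manip gives the robot as it stands.
- The arm moves only by the tool step_arm, never from a script. Its argument "deltas" is a list of rows, each a list of 7 numbers: the shift along the tool's x, y, z in m, then the turn, a rotation vector about the tool's x, y, z in rad, then the gripper command: -1 is fully open, 1 is shut, values between are in proportion. In form: [[dx, dy, dz, ax, ay, az, hand], ...]. A call has 1 to 20 rows; each row is the pose to reach, as a shift and turn from the pose commanded when the call began, along the tool's axes at that moment; what a row does not reach only later rows make up. A row lasts 1/10 s, in which the tool goes at most 50 mm and 8.59 degrees, less where a joint would pass 70% of its speed; a pose out of reach is approached as far as the arm can. A call with a gripper value outside its range is refused whole. The fingers move at their own pace and stop on an object; the grip force is fixed at half the most. Time passes only in rows, so rows that repeat a pose let the fingers close. It gives the time, the measured TCP pose, the force and the opening at its end, in the units of the state.
- manip.state(): the state, without advancing time (a new reading comes with each control period).
- manip.grab_frame(name): name is "scene" or "top" or "wrist"; returns the picture (420x560x3 uint8, red, green, blue); there is no depth.
- manip.get_calibration(name): a dict with "fov_y" (degrees; the focal length in pixels is half the picture's height over the tangent of half this angle, whatever the lens; pixels are square), "cx", "cy" (the principal point, pixels), "R" (3x3) and "t" (3): a world point X has camera coordinates R X + t. Camera axes: x right, y down, z forward; pixel columns grow to the right and rows downward; lengths in m; the calibration is good to about 2 mm. A picture is of the moment at which its call begins: read the wrist's pose just before it. get_calibration takes no time and is no camera call; for the wrist camera it gives the pose at the moment of the call.
- manip.job_done(): hands the job in, once; it reports no verdict.
The state is a dict: "time": time; "joint_pos": joint angles; "joint_vel": joint speeds; "joint_efforts": joint torques, N m; "tool_pos": TCP position; "tool_rot": TCP orientation; "contact_force": force on the tool from outside, world axes, zero at the start; "ft_torque": the same for the moment, N m; "gripper_width": opening from 0.0 (shut) to 1.0 (fully open).
Only numpy, scipy, OpenCV 4.12 (cv2) and the standard library are available. Lean on these libraries where they do the work, as an engineer would, in place of code of your own. Each camera call takes 0.05 s, during which the arm holds its last target.

## Working session

There is one attempt and no reset: what is moved stays moved. The work goes in short steps, Python scripts to look and compute and a tool call to move; the robot and the scene stay as the last step left them, time stands still between calls to the robot, and variables do not carry over. Pictures are saved under pics/ and viewed, and the job is handed in when it is done.

Besides the shell and the picture viewer there is one more tool, called after ">>>" as name([rows], argument=value, ...), one row to a line, values as JSON. step_arm: Moves the arm, as the interface text tells. Its arguments: {"type":"object","properties":{"deltas":{"type":"array"}},"required":["deltas"]}

```bash
ls -la; mkdir -p pics; python3 - <<'E'
from plant import manip
import cv2, numpy as np
print(manip.state())
for n in ("scene","top","wrist"):
    c=manip.get_calibration(n); print(n,c)
    im=manip.grab_frame(n); cv2.imwrite(f"pics/a_{n}.png",im[:,:,::-1])
E
```

```text
total 12
drwxr-xr-x  3 agent agent 4096 Dec  7 16:54 .
drwxr-xr-x 23 root  root  4096 Dec  7 16:54 ..
drwxr-xr-x  2 agent agent 4096 Dec  7 16:54 pics
{'time': 0.0, 'joint_pos': array([-1.43701541e+00,  5.33704706e-02,  1.61431012e+00,  1.07559752e-05,
        1.47597627e+00, -1.18997628e-01]), 'joint_vel': array([ 0.00020538,  0.00037553,  0.00031529,  0.00026951, -0.00059901,
        0.00121048]), 'joint_efforts': array([-2.14053267e-03, -3.93685806e+01, -3.70177603e+01, -3.23602035e-04,
        7.05950733e-03,  5.14505388e-06]), 'tool_pos': array([ 0.15623264, -0.60453144,  0.23804492]), 'tool_rot': array([-1.03211702e-03,  9.92023039e-01,  1.26052467e-01, -2.27573357e-06]), 'contact_force': array([-0.54191964,  0.52626551,  0.61134138]), 'ft_torque': array([-0.01637396,  0.00668036, -0.02458713]), 'gripper_width': 0.999728955084285}
scene {'fov_y': 46.93425628703212, 'cx': 287.56984997185316, 'cy': 208.83307378842926, 'R': array([[ 0.13570194,  0.99066203,  0.01318062],
       [ 0.58299708, -0.06908886, -0.80953143],
       [-0.80106141,  0.11753925, -0.58692856]]), 't': array([-0.14895784, -0.27054105,  1.89760726])}
top {'fov_y': 49.36364932295429, 'cx': 282.3248403822554, 'cy': 213.13171801227836, 'R': array([[ 0.00585507, -0.9999788 ,  0.00284763],
       [-0.97636101, -0.00633203, -0.21605343],
       [ 0.21606688, -0.00151531, -0.97637739]]), 't': array([0.05659374, 0.61339189, 1.16243574])}
wrist {'fov_y': 68.82870842015534, 'cx': 280.604908014455, 'cy': 207.28925953333587, 'R': array([[ 0.24988155, -0.96827369, -0.00229792],
       [-0.92818402, -0.24021013,  0.28420681],
       [-0.27574196, -0.06888514, -0.95876025]]), 't': array([-0.62424241, -0.03615678,  0.37941231])}
```

View pics/a_scene.png

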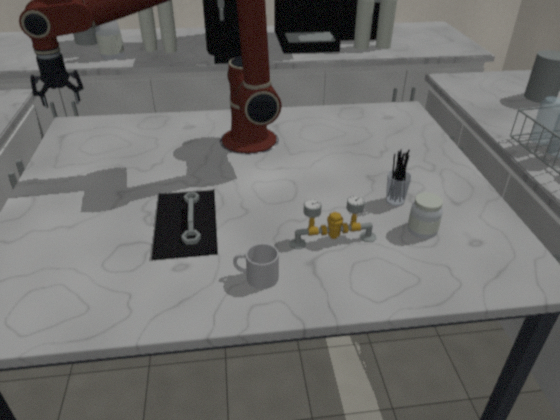

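View pics/a_top.png

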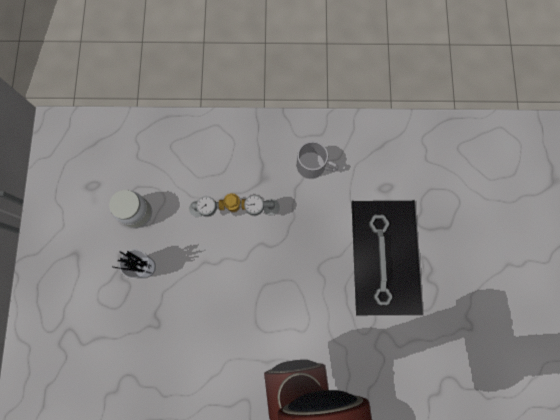

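View pics/a_wrist.png

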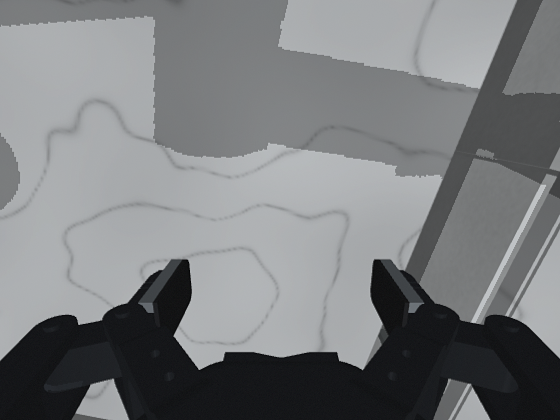

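The top view shows the spanner on the black mat, with its big ring at about (379,223) and small ring at (382,297). The brass cap is at (232,202), with gauges at (206,206) and (254,205). Next I'll work out rough positions.

```bash
cat > h.py <<'E'
import numpy as np, cv2
from scipy.spatial.transform import Rotation as Ro
from plant import manip
def f(c): return 210/np.tan(np.radians(c["fov_y"])/2)
def ray(c,uv):
    R=np.array(c["R"]);t=np.array(c["t"]);o=-R.T@t
    d=R.T@np.array([(uv[0]-c["cx"])/f(c),(uv[1]-c["cy"])/f(c),1.0]); return o,d/np.linalg.norm(d)
def plane(c,uv,z):
    o,d=ray(c,uv); return o+d*(z-o[2])/d[2]
def proj(c,X):
    p=np.array(c["R"])@np.asarray(X,float)+np.array(c["t"]); return np.array([c["cx"]+f(c)*p[0]/p[2],c["cy"]+f(c)*p[1]/p[2]])
def tri(rays):
    A=np.zeros((3,3));b=np.zeros(3)
    for o,d in rays:
        P=np.eye(3)-np.outer(d,d);A+=P;b+=P@o
    X=np.linalg.solve(A,b)
    return X,[np.linalg.norm((np.eye(3)-np.outer(d,d))@(X-o)) for o,d in rays]
def Rt(s): q=s["tool_rot"]; return Ro.from_quat([q[1],q[2],q[3],q[0]])
def snap(name,fn):
    s=manip.state(); c=manip.get_calibration(name); im=manip.grab_frame(name)[:,:,::-1].copy()
    cv2.imwrite("pics/"+fn+".png",im)
    import pickle; pickle.dump((s,c),open("pics/"+fn+".pkl","wb")); return s,c,im
def load(fn):
    import pickle; s,c=pickle.load(open("pics/"+fn+".pkl","rb")); return s,c,cv2.imread("pics/"+fn+".png")
def show(s):
    print("t",s["time"],"pos",s["tool_pos"].round(4),"rot",Rt(s).as_matrix().round(3).tolist(),"F",s["contact_force"].round(1),"T",s["ft_torque"].round(2),"w",round(s["gripper_width"],3),"q",s["joint_pos"].round(2))
E
python3 - <<'E'
from h import *
c=manip.get_calibration("top")
for n,uv,z in [("big",(379,223),.022),("small",(382,297),.022),("cap",(232,202),.094),("gl",(206,206),.123),("gr",(254,205),.123),("mug",(311,160),.0),("jar lid",(125,205),.11),("mat1",(351,201),.008),("mat2",(415,200),.008),("mat3",(423,315),.008),("mat4",(356,317),.008)]:
    print(n,plane(c,uv,z).round(3))
c=manip.get_calibration("scene")
for n,uv,z in [("big",(191,237),.022),("small",(191,197),.022),("cap",(336,214),.094),("gl",(355,200),.123),("gr",(312,204),.123)]:
    print(n,plane(c,uv,z).round(3))
s=manip.state();show(s)
# wrist camera in tool frame
c=manip.get_calibration("wrist");R=Rt(s).as_matrix()
o=-c["R"].T@c["t"]; print("cam in tool",(R.T@(o-s["tool_pos"])).round(4)); print((c["R"]@R).round(3))
E
```

```text
big [ 0.597 -0.209  0.022]
small [ 0.394 -0.209  0.022]
cap [0.636 0.194 0.094]
gl [0.618 0.257 0.123]
gr [0.622 0.134 0.123]
mug [ 0.787 -0.022  0.   ]
jar lid [0.623 0.47  0.11 ]
mat1 [ 0.663 -0.135  0.008]
mat2 [ 0.667 -0.317  0.008]
mat3 [ 0.348 -0.32   0.008]
mat4 [ 0.341 -0.139  0.008]
big [ 0.607 -0.21   0.022]
small [ 0.405 -0.215  0.022]
cap [0.643 0.198 0.094]
gl [0.622 0.254 0.123]
gr [0.627 0.131 0.123]
t 0.15 pos [ 0.1563 -0.6047  0.2383] rot [[0.968, 0.25, -0.0], [0.25, -0.968, 0.002], [0.0, -0.002, -1.0]] F [ 0.2 -0.5  1.3] T [-0.03  0.01  0.02] w 1.0 q [-1.44  0.05  1.61 -0.    1.48 -0.12]
cam in tool [ 0.073   0.0004 -0.1344]
[[-0.     1.     0.   ]
 [-0.959 -0.    -0.284]
 [-0.284 -0.     0.959]]
```

>>> step_arm([
  [0.374,-0.311,-0.022,0,0,0.2525,-1],
  [0.374,-0.311,-0.022,0,0,0.2525,-1],
  [0.374,-0.311,-0.022,0,0,0.2525,-1],
  [0.374,-0.311,-0.022,0,0,0.2525,-1],
  [0.374,-0.311,-0.022,0,0,0.2525,-1],
  [0.374,-0.311,-0.022,0,0,0.2525,-1],
  [0.374,-0.311,-0.022,0,0,0.2525,-1],
  [0.374,-0.311,-0.022,0,0,0.2525,-1],
  [0.374,-0.311,-0.022,0,0,0.2525,-1],
  [0.374,-0.311,-0.022,0,0,0.2525,-1],
  [0.374,-0.311,-0.022,0,0,0.2525,-1],
  [0.374,-0.311,-0.022,0,0,0.2525,-1],
  [0.374,-0.311,-0.022,0,0,0.2525,-1],
  [0.374,-0.311,-0.022,0,0,0.2525,-1],
])

```text
time: 1.55
tool_pos: [0.44, -0.2114, 0.2611]
tool_rot: [-0.0, 1.0, -0.001, -0.0]
contact_force: [0.3, -0.1, 0.1]
gripper_width: 1.0
```

```bash
python3 - <<'E'
from h import *
s,c,im=snap("wrist","w1"); show(s)
E
```

```text
t 1.55 pos [ 0.44   -0.2114  0.2611] rot [[1.0, -0.002, -0.0], [-0.002, -1.0, 0.0], [-0.0, -0.0, -1.0]] F [ 0.3 -0.1  0.1] T [-0.03 -0.01 -0.01] w 1.0 q [-0.6  -0.3   1.9  -0.    1.54  0.97]
```

View pics/w1.png

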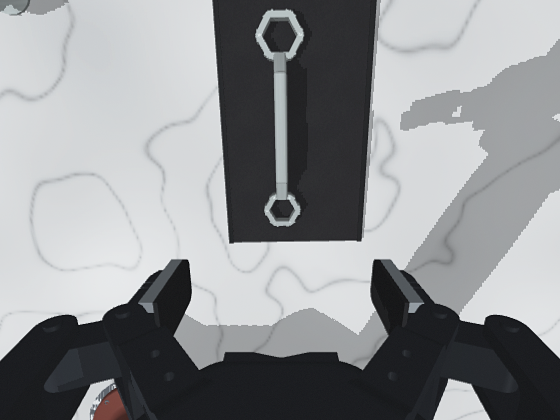

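>>> step_arm([
  [-0.02,-0.1,0,0,0,0,-1],
  [-0.02,-0.1,0,0,0,0,-1],
  [-0.02,-0.1,0,0,0,0,-1],
  [-0.02,-0.1,0,0,0,0,-1],
  [-0.02,-0.1,0,0,0,0,-1],
  [-0.02,-0.1,0,0,0,0,-1],
])

```text
time: 2.2
tool_pos: [0.4207, -0.1116, 0.2613]
tool_rot: [0.0, 1.0, -0.001, -0.0]
contact_force: [0.3, 1.4, 0.3]
gripper_width: 0.999
```

```bash
python3 - <<'E'
from h import *
s,c,im=snap("wrist","w2"); show(s)
E
```

```text
t 2.2 pos [ 0.4207 -0.1116  0.2613] rot [[1.0, -0.002, -0.0], [-0.002, -1.0, -0.0], [-0.0, 0.0, -1.0]] F [0.3 1.4 0.3] T [ 0.04 -0.01  0.02] w 0.999 q [-0.43 -0.44  2.   -0.    1.58  1.14]
```

View pics/w2.png

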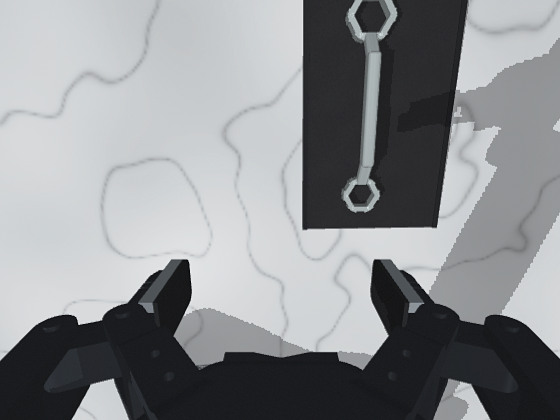

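Both wrist views show the spanner. In w1 the big hole is at (280,35), the small one at (282,209) and the handle around column 281. In w2 they're at (372,15), (361,195) and column 370. I'll measure these by contours.

```bash
cat > seg.py <<'E'
from h import *
res={}
for fn,(b,sm) in {"w1":((280,35),(282,209)),"w2":((372,15),(361,195))}.items():
    s,c,im=load(fn); g=cv2.cvtColor(im,cv2.COLOR_BGR2GRAY)
    big=cv2.resize(g,None,fx=4,fy=4,interpolation=cv2.INTER_CUBIC)
    m=(big>90).astype(np.uint8)
    out={}
    # holes: dark components containing the centre
    n,l,st,ce=cv2.connectedComponentsWithStats(1-m,connectivity=4)
    for k,p in (("big",b),("small",sm)):
        i=l[p[1]*4+2,p[0]*4+2]; cn,_=cv2.findContours((l==i).astype(np.uint8),cv2.RETR_EXTERNAL,cv2.CHAIN_APPROX_NONE)
        ct=max(cn,key=cv2.contourArea); (x,y),r=cv2.minEnclosingCircle(ct)
        out[k]=((x+.5)/4-.5,(y+.5)/4-.5); print(fn,k,np.round(out[k],2),"r",round(r/4,2),"area",st[i][4]/16, "cent",((ce[i]+.5)/4-.5).round(2))
        out[k+"c"]=(ce[i]+.5)/4-.5
        hp=cv2.approxPolyDP(ct,0.04*cv2.arcLength(ct,True),True)[:,0]; print(" poly",((hp+.5)/4-.5).round(1).tolist())
    # handle edges row by row
    lab=[]
    for v in range(b[1]+45,sm[1]-35,8):
        row=m[v*4+2]; x0=int((b[0]+(sm[0]-b[0])*(v-b[1])/(sm[1]-b[1]))*4)
        if not row[x0]: continue
        a=x0
        while row[a]: a-=1
        e=x0
        while row[e]: e+=1
        lab.append((v,((a+1)/4-.125-.5+.125),(e/4-.5)))
    print(fn,"handle",np.round(lab,2).tolist())
    res[fn]=(c,out)
for k in("big","small","bigc","smallc"):
    X,e=tri([ray(c,o[k]) for c,o in res.values()]); print(k,X.round(4),np.round(e,4))
    for c,o in res.values(): print("   at z .022/.008",plane(c,o[k],.022).round(4),plane(c,o[k],.008).round(4))
E
python3 seg.py
```

```text
w1 big [279.   34.5] r 18.85 area 839.6875 cent [278.76  35.25]
 poly [[270.1, 17.9], [263.4, 38.6], [271.1, 51.4], [287.9, 51.1], [295.6, 35.9], [288.6, 20.4]]
w1 small [281.81 209.72] r 12.04 area 379.25 cent [281.58 209.5 ]
 poly [[274.9, 199.9], [270.1, 211.9], [276.1, 219.9], [287.9, 220.1], [293.4, 209.6], [288.9, 200.1]]
w1 handle [[80.0, 273.25, 286.0], [88.0, 273.5, 286.0], [96.0, 273.5, 286.25], [104.0, 273.75, 286.5], [112.0, 274.0, 286.5], [120.0, 274.25, 286.5], [128.0, 274.25, 286.5], [136.0, 274.5, 286.75], [144.0, 274.5, 286.75], [152.0, 274.75, 286.75], [160.0, 275.25, 286.75], [168.0, 275.25, 286.75]]
w2 big [370.    15.75] r 17.95 area 785.75 cent [370.25  15.9 ]
 poly [[362.6, -0.4], [354.4, 13.9], [361.9, 31.6], [379.6, 30.9], [386.9, 17.9], [378.6, 0.4]]
w2 small [360.25 194.75] r 12.48 area 373.0 cent [359.95 194.79]
 poly [[366.4, 183.9], [354.6, 184.9], [348.6, 194.4], [354.1, 205.6], [366.9, 204.6], [371.9, 192.1]]
w2 handle [[60.0, 365.75, 380.5], [68.0, 364.75, 379.75], [76.0, 364.75, 379.5], [84.0, 363.75, 378.75], [92.0, 363.75, 378.25], [100.0, 363.0, 3
[... 217 characters left out ...]
005]
   at z .022/.008 [ 0.5984 -0.21    0.022 ] [ 0.6016 -0.2099  0.008 ]
   at z .022/.008 [ 0.5969 -0.208   0.022 ] [ 0.6008 -0.2115  0.008 ]
small [ 0.3979 -0.2129  0.018 ] [0.0002 0.0002]
   at z .022/.008 [ 0.3989 -0.2129  0.022 ] [ 0.3946 -0.2129  0.008 ]
   at z .022/.008 [ 0.399  -0.2118  0.022 ] [ 0.3955 -0.2155  0.008 ]
bigc [ 0.5987 -0.2097  0.0161] [0.0003 0.0003]
   at z .022/.008 [ 0.5976 -0.2097  0.022 ] [ 0.6008 -0.2096  0.008 ]
   at z .022/.008 [ 0.5968 -0.2082  0.022 ] [ 0.6006 -0.2118  0.008 ]
smallc [ 0.3978 -0.2126  0.0175] [0. 0.]
   at z .022/.008 [ 0.3992 -0.2126  0.022 ] [ 0.3949 -0.2126  0.008 ]
   at z .022/.008 [ 0.399  -0.2114  0.022 ] [ 0.3954 -0.2151  0.008 ]
```

```bash
python3 - <<'E'
from h import *
H={"w1":([(88,286.0),(104,286.5),(120,286.5),(136,286.75),(152,286.75),(168,286.75)],[(88,273.5),(104,273.75),(120,274.25),(136,274.5),(152,274.75)]),
"w2":([(76,379.5),(92,378.25),(108,377.25),(124,376.),(140,374.75),(156,373.75)],[(76,364.75),(92,363.75),(108,362.75),(124,361.75),(140,360.75)])}
N=[];O=[];L=None
for k,(r,l) in H.items():
    _,c,_=load(k); D=np.array([ray(c,(u,v))[1] for v,u in r]); N.append(np.linalg.svd(D)[2][2]); O.append(ray(c,(0,0))[0])
    for z in(.044,.028):
        print(k,z,"right",[plane(c,(u,v),z).round(4)[:2].tolist() for v,u in r[::2]],"left",[plane(c,(u,v),z).round(4)[:2].tolist() for v,u in l[::2]])
d=np.cross(N[0],N[1]);d/=np.linalg.norm(d)
A=np.array([N[0],N[1],[1,0,0]]);
for x in(.45,.5,.55): print(np.linalg.solve(A,[N[0]@O[0],N[1]@O[1],x]).round(4))
E
```

```text
w1 0.044 right [[0.5421, -0.2174], [0.5091, -0.2181], [0.4742, -0.2185]] left [[0.5421, -0.204], [0.5091, -0.2045], [0.4742, -0.2048]]
w1 0.028 right [[0.5434, -0.2177], [0.5089, -0.2183], [0.4724, -0.2188]] left [[0.5434, -0.2036], [0.5089, -0.2042], [0.4724, -0.2045]]
w2 0.044 right [[0.5345, -0.217], [0.5022, -0.2174], [0.468, -0.2176]] left [[0.5346, -0.2013], [0.5022, -0.2016], [0.468, -0.2019]]
w2 0.028 right [[0.5364, -0.2217], [0.5026, -0.2222], [0.4668, -0.2224]] left [[0.5364, -0.2054], [0.5026, -0.2057], [0.4668, -0.206]]
[ 0.45   -0.2188  0.0411]
[ 0.5    -0.2182  0.0412]
[ 0.55   -0.2176  0.0412]
```

>>> step_arm([
  [0.078,0.0994,0.15,0,0,-0.015,-1],
  [0.078,0.0994,0.15,0,0,-0.015,-1],
  [0.078,0.0994,0.15,0,0,-0.015,-1],
  [0.078,0.0994,0.15,0,0,-0.015,-1],
  [0.078,0.0994,0.15,0,0,-0.015,-1],
  [0.078,0.0994,0.18,0,0,-0.015,-1],
  [0.078,0.0994,0.2,0,0,-0.015,-1],
  [0.078,0.0994,0.215,0,0,-0.015,-1],
  [0.078,0.0994,0.23,0,0,-0.015,-1],
  [0.078,0.0994,0.236,0,0,-0.015,-1],
  [0.078,0.0994,0.236,0,0,-0.015,-1],
  [0.078,0.0994,0.236,0,0,-0.015,-1],
])

```text
time: 3.45
tool_pos: [0.4993, -0.2101, 0.0262]
tool_rot: [0.0, 1.0, 0.008, 0.001]
contact_force: [-0.6, 0.7, 0.1]
gripper_width: 1.002
```

```bash
python3 - <<'E'
from h import *
s,c,im=snap("wrist","w3"); show(s)
E
```

```text
t 3.45 pos [ 0.4993 -0.2101  0.0262] rot [[1.0, 0.015, 0.001], [0.015, -1.0, -0.001], [0.001, 0.001, -1.0]] F [-0.6  0.7  0.1] T [ 0.02  0.02 -0.02] w 1.002 q [-0.54  0.09  1.96  0.    1.09  1.02]
```

View pics/w3.png

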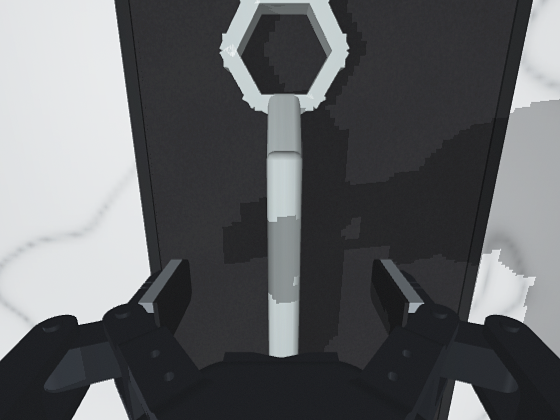

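The handle at column 284 lies between the jaws, whose centre is at 281. I'll shift 1 mm and close.

>>> step_arm([
  [0,0.001,0.001,0,0,0,-0.5],
  [0,0.001,0.001,0,0,0,0.2],
  [0,0.001,0.001,0,0,0,0.6],
  [0,0.001,0.001,0,0,0,1],
  [0,0.001,0.001,0,0,0,1],
  [0,0.001,0.001,0,0,0,1],
  [0,0.001,0.001,0,0,0,1],
  [0,0.001,0.001,0,0,0,1],
  [0,0.001,0.001,0,0,0,1],
  [0,0.001,0.001,0,0,0,1],
])

```text
time: 4.5
tool_pos: [0.4988, -0.211, 0.0245]
tool_rot: [0.0, 1.0, 0.008, 0.0]
contact_force: [-0.2, -1.0, 2.0]
gripper_width: 0.15
```

```bash
python3 - <<'E'
from h import *
show(manip.state())
E
```

```text
t 4.5 pos [ 0.4988 -0.211   0.0245] rot [[1.0, 0.015, 0.0], [0.015, -1.0, -0.0], [0.0, 0.0, -1.0]] F [-0.2 -1.   2. ] T [-0.01 -0.01  0.  ] w 0.15 q [-0.54  0.09  1.96 -0.    1.09  1.02]
```

>>> step_arm([
  [0,0,-0.01,0,0,0,1],
  [0,0,-0.03,0,0,0,1],
  [0,0,-0.07,0,0,0,1],
  [0,0,-0.12,0,0,0,1],
  [0.001,-0.03,-0.16,0,0,0,1],
  [0.002,-0.07,-0.2,0,0,0,1],
  [0.003,-0.11,-0.2255,0,0,0,1],
  [0.004,-0.155,-0.2255,0,0,0,1],
  [0.005,-0.2,-0.2255,0,0,0,1],
  [0.006,-0.245,-0.2255,0,0,0,1],
  [0.006,-0.285,-0.2255,0,0,0,1],
  [0.006,-0.305,-0.2255,0,0,0,1],
  [0.006,-0.316,-0.2255,0,0,0,1],
  [0.006,-0.316,-0.2255,0,0,0,1],
  [0.006,-0.316,-0.2255,0,0,0,1],
  [0.006,-0.316,-0.2255,0,0,0,1],
])

```text
time: 6.1
tool_pos: [0.4999, 0.1041, 0.2496]
tool_rot: [0.0, 1.0, 0.007, -0.0]
contact_force: [-0.6, 0.3, -2.6]
gripper_width: 0.154
```

```bash
python3 - <<'E'
from h import *
s,c,im=snap("wrist","w4"); show(s)
E
```

```text
t 6.1 pos [0.4999 0.1041 0.2496] rot [[1.0, 0.014, -0.0], [0.014, -1.0, -0.0], [-0.0, 0.0, -1.0]] F [-0.6  0.3 -2.6] T [-0.01  0.01  0.04] w 0.154 q [ 0.06 -0.23  1.86 -0.    1.51  1.62]
```

View pics/w4.png

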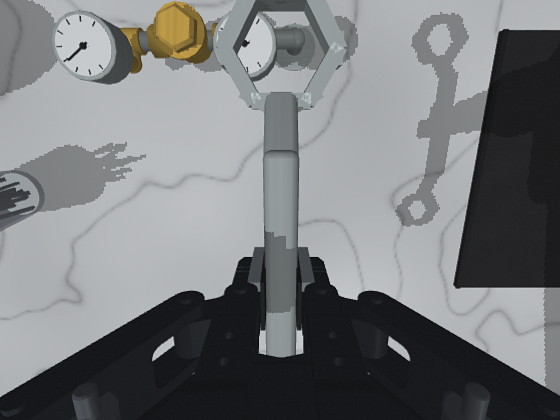

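The hexagon is at about (178,28) and the left gauge at (85,45). I'll take a second view from the other side.

>>> step_arm([
  [0.03,-0.04,0,0,0,0,1],
  [0.03,-0.085,0,0,0,0,1],
  [0.035,-0.13,0,0,0,0,1],
  [0.035,-0.16,0,0,0,0,1],
  [0.035,-0.175,0,0,0,0,1],
  [0.035,-0.18,0,0,0,0,1],
  [0.035,-0.18,0,0,0,0,1],
  [0.035,-0.18,0,0,0,0,1],
])

```text
time: 6.95
tool_pos: [0.5323, 0.2843, 0.2498]
tool_rot: [0.0, 1.0, 0.007, -0.0]
contact_force: [-0.0, -0.1, -2.9]
gripper_width: 0.151
```

```bash
python3 - <<'E'
from h import *
s,c,im=snap("wrist","w5"); show(s)
a=load("w4")[2][0:110,90:260]; b=im[0:140,330:530]
cv2.imwrite("pics/z4.png",cv2.resize(a,None,fx=4,fy=4,interpolation=cv2.INTER_CUBIC)); cv2.imwrite("pics/z5.png",cv2.resize(b,None,fx=4,fy=4,interpolation=cv2.INTER_CUBIC))
E
```

```text
t 6.95 pos [0.5323 0.2843 0.2498] rot [[1.0, 0.014, -0.0], [0.014, -1.0, -0.001], [-0.0, 0.001, -1.0]] F [-0.  -0.1 -2.9] T [-0.05  0.   -0.04] w 0.151 q [ 0.37 -0.    1.65 -0.    1.49  1.92]
```

View pics/w5.png

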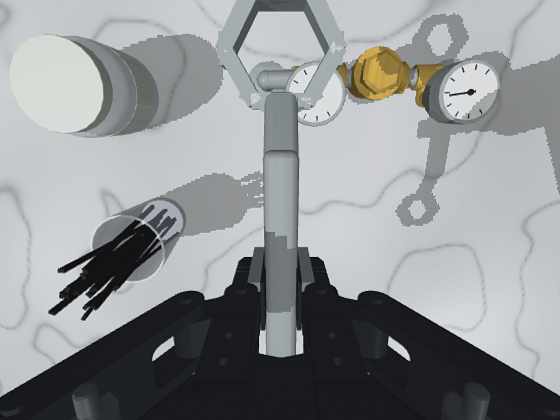

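View pics/z4.png

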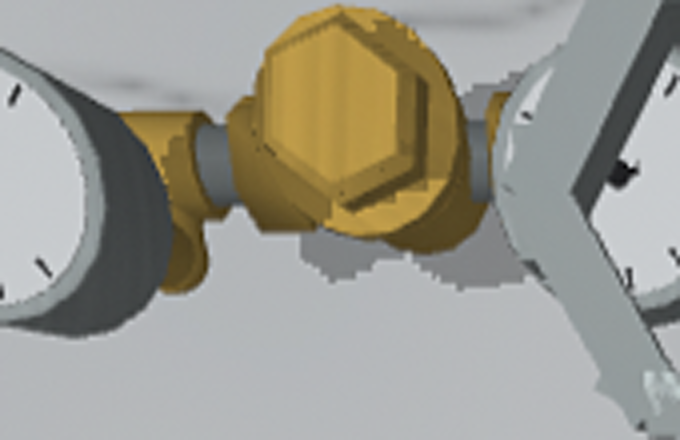

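View pics/z5.png

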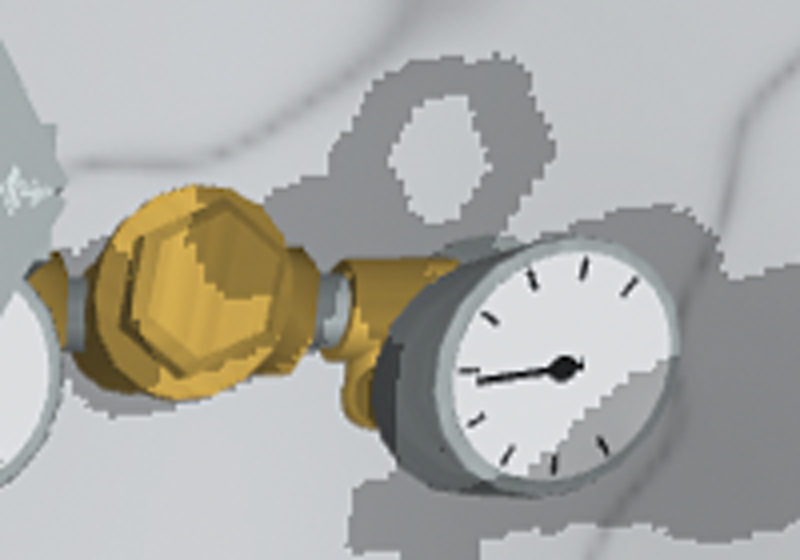

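The hexagon's vertices show clearly in both crops. I'll zoom in further to pick them.

```bash
python3 - <<'E'
from h import *
a=load("w4")[2][0:60,145:215]; b=load("w5")[2][40:105,345:420]
def enh(x):
    x=cv2.resize(x,None,fx=9,fy=9,interpolation=cv2.INTER_CUBIC); return cv2.convertScaleAbs(x,alpha=1.3)
cv2.imwrite("pics/y4.png",enh(a)); cv2.imwrite("pics/y5.png",enh(b))
E
```

```text
(no output)
```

View pics/y4.png

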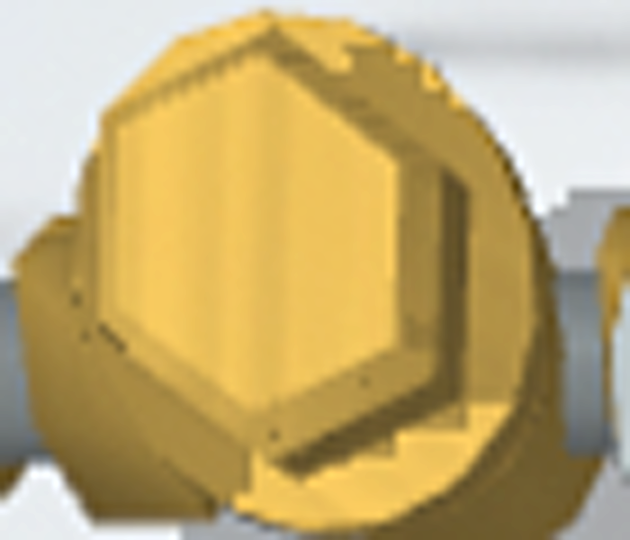

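View pics/y5.png

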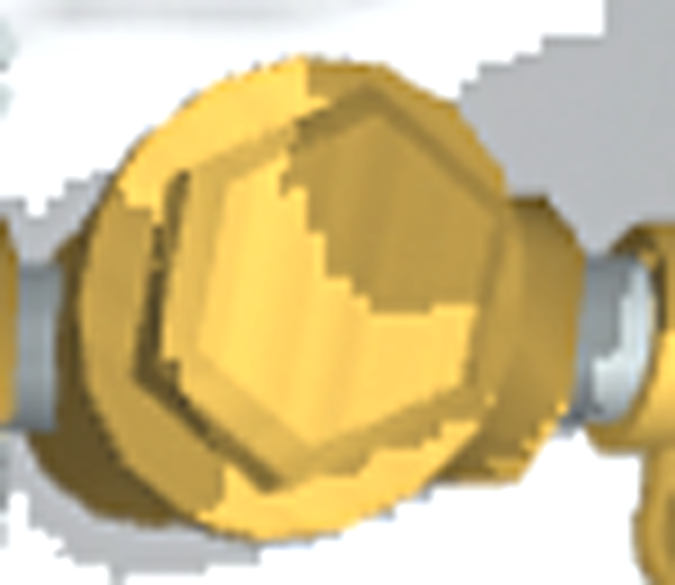

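```bash
cat > cap.py <<'E'
from h import *
V={"w4":(145,0,[(265,58),(118,122),(112,312),(262,412),(402,345),(400,160)]),"w5":(345,40,[(372,103),(228,163),(199,352),(312,445),(470,382),(500,215)])}
P={}
for k,(ox,oy,v) in V.items():
    _,c,_=load(k); P[k]=[(c,((x+.5)/9-.5+ox,(y+.5)/9-.5+oy)) for x,y in v]
    X=np.array([plane(c,uv,.094)[:2] for c,uv in P[k]]); ce=X.mean(0); d=X-ce
    a=np.arctan2(d[:,1],d[:,0]); m=np.angle(np.exp(6j*(a)).mean())/6
    print(k,"centre",ce.round(4),"r",np.linalg.norm(d,axis=1).round(4),"vertex ang mod60",round(m,3),(np.degrees(a)).round(1))
T=np.array([tri([ray(*a),ray(*b)])[0] for a,b in zip(P["w4"],P["w5"])]); print(T.round(4)); print(T.mean(0).round(4))
# gauges
for k,p in (("w4",(85,45)),("w5",(469,91))):
    _,c,im=load(k); g=cv2.cvtColor(im,cv2.COLOR_BGR2GRAY); hsv=cv2.cvtColor(im,cv2.COLOR_BGR2HSV)
    print(k,"gray around",g[p[1]-4:p[1]+5:4,p[0]-40:p[0]+41:8].tolist())
E
python3 cap.py
```

```text
w4 centre [0.6445 0.1958] r [0.0146 0.0154 0.0158 0.0148 0.0154 0.015 ] vertex ang mod60 -0.097 [  -6.7   53.2  114.2  175.8 -125.3  -64.5]
w5 centre [0.6449 0.1963] r [0.0154 0.016  0.0153 0.0153 0.016  0.0153] vertex ang mod60 -0.1 [  -2.7   51.3  116.5  173.3 -125.1  -67.7]
[[0.6603 0.1948 0.0914]
 [0.6546 0.2085 0.0927]
 [0.638  0.2101 0.0944]
 [0.63   0.1975 0.0922]
 [0.6357 0.1832 0.094 ]
 [0.6508 0.1822 0.0943]]
[0.6449 0.1961 0.0932]
w4 gray around [[129, 147, 200, 200, 201, 149, 201, 201, 206, 65, 63], [128, 146, 143, 200, 203, 20, 201, 201, 202, 64, 65], [129, 135, 201, 200, 119, 131, 200, 201, 202, 65, 66]]
w5 gray around [[63, 100, 221, 221, 220, 222, 220, 220, 220, 132, 135], [63, 100, 212, 221, 221, 29, 222, 220, 219, 130, 135], [103, 96, 222, 113, 229, 134, 220, 216, 166, 127, 134]]
```

```bash
python3 - <<'E'
from h import *
G={}
for k,p in (("w4",(85,45)),("w5",(469,91))):
    s,c,im=load(k); g=cv2.cvtColor(im,cv2.COLOR_BGR2GRAY)
    n,l,st,ce=cv2.connectedComponentsWithStats(cv2.morphologyEx((g>180).astype(np.uint8),cv2.MORPH_OPEN,np.ones((2,2))),connectivity=4)
    i=l[p[1],p[0]+8]; print(k,st[i])
    m=(l==i).astype(np.uint8)
    ct=max(cv2.findContours(m,cv2.RETR_EXTERNAL,cv2.CHAIN_APPROX_NONE)[0],key=cv2.contourArea)
    hull=cv2.convexHull(ct); X=np.array([plane(c,q,.123)[:2] for q in hull[:,0]]).astype(np.float32)*1000
    (x,y),r=cv2.minEnclosingCircle(X); el=cv2.fitEllipse(X); print("circle",x,y,r,"ell",el); G[k]=np.array(el[0])/1000
d=G["w4"]-G["w5"]; psi=np.arctan2(-d[0],d[1]); mid=(G["w4"]+G["w5"])/2
print("sep",np.linalg.norm(d),"psi",psi,"cap from gauges",mid+.02*np.array([np.cos(psi),np.sin(psi)]))
# ring pose in hand from w4,w5: hole contour rays
for k in("w4","w5"):
    s,c,im=load(k)
    t=s["tool_pos"];R=Rt(s).as_matrix()
    for z in (-.0165,-.0025):
        print(k,"pred big hole centre",proj(c,t+R@np.array([.1003,0,-z])).round(1), "TCP z off",z)
E
```

```text
w4 [  56   15   56   62 2413]
circle 622.1051635742188 256.7685241699219 21.456628799438477 ell ((622.1704711914062, 256.7716064453125), (42.33100509643555, 42.584503173828125), 65.86869812011719)
w5 [ 444   64   55   56 1818]
circle 625.4791259765625 133.15846252441406 21.572675704956055 ell ((625.8407592773438, 133.36636352539062), (41.86884307861328, 42.9388427734375), 46.34765625)
sep 0.12345981125353586 psi 0.029732986719457826 cap from gauges [0.64399678 0.19566356]
w4 pred big hole centre [280.1  52.7] TCP z off -0.0165
w4 pred big hole centre [280.   45.8] TCP z off -0.0025
w5 pred big hole centre [280.2  52.8] TCP z off -0.0165
w5 pred big hole centre [280.1  45.8] TCP z off -0.0025
```

The cap axis is at about (0.6444, 0.1959) with its top at 93 mm, which matches the text. The strainer's yaw is 0.03, and the hexagon reading is q ≡ 0.65 mod 1.047. Next I'll hover with the spanner at world yaw 0.426.

>>> step_arm([
  [0.005,0.03,0.0,0,0,-0.13,1],
  [0.01,0.07,0.0,0,0,-0.26,1],
  [0.015,0.11,0.02,0,0,-0.36,1],
  [0.019,0.13,0.05,0,0,-0.412,1],
  [0.019,0.13,0.08,0,0,-0.412,1],
  [0.019,0.13,0.105,0,0,-0.412,1],
  [0.019,0.13,0.121,0,0,-0.412,1],
  [0.019,0.13,0.121,0,0,-0.412,1],
  [0.019,0.13,0.121,0,0,-0.412,1],
  [0.019,0.13,0.121,0,0,-0.412,1],
])

```text
time: 8.0
tool_pos: [0.5544, 0.1562, 0.131]
tool_rot: [0.0, 0.977, 0.212, 0.002]
contact_force: [0.0, -0.0, -1.7]
gripper_width: 0.155
```

```bash
python3 - <<'E'
from h import *
s,c,im=snap("wrist","w6"); show(s)
cv2.imwrite("pics/z6.png",cv2.resize(im[0:140,190:380],None,fx=4,fy=4,interpolation=cv2.INTER_CUBIC))
E
```

```text
t 8.0 pos [0.5544 0.1562 0.131 ] rot [[0.91, 0.414, 0.004], [0.414, -0.91, 0.0], [0.003, 0.001, -1.0]] F [ 0.  -0.  -1.7] T [-0.04  0.04 -0.01] w 0.155 q [ 0.15  0.03  1.83 -0.    1.29  1.29]
```

View pics/w6.png

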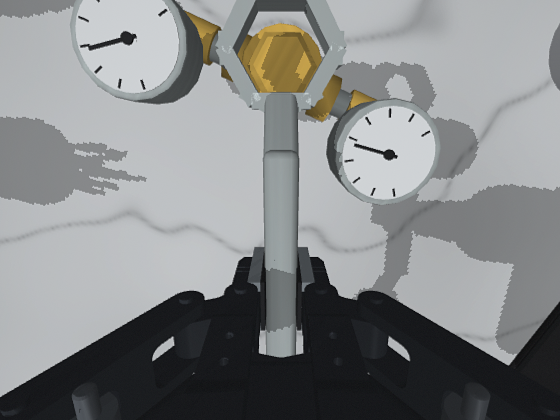

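View pics/z6.png

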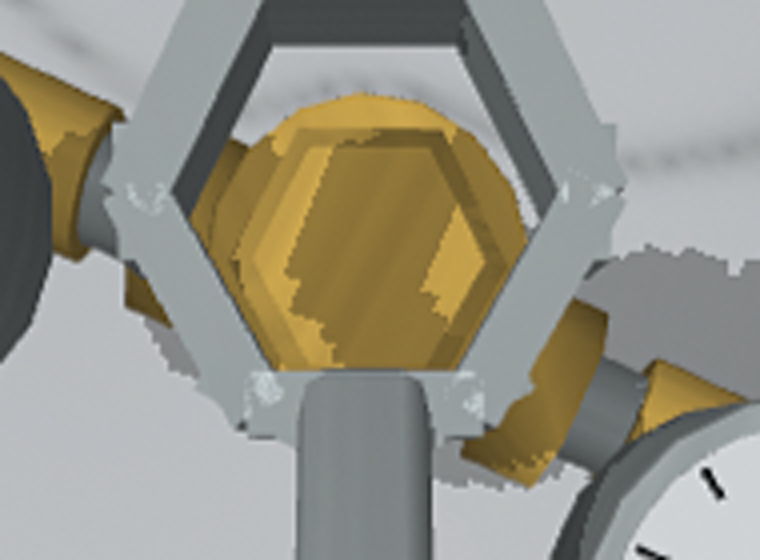

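The view through the ring shows the hole's flats parallel to the cap's, with the cap slightly nearer the handle. I'll measure the offset.

```bash
python3 - <<'E'
from h import *
s,c,im=load("w6"); t=s["tool_pos"];R=Rt(s).as_matrix()
def L(p,z): 
    u=((p[0]+.5)/4-.5+190,(p[1]+.5)/4-.5); return R.T@(plane(c,u,z)-t)
zt=t[2]-.0025; zb=t[2]-.0165
print("ring top L,R",L((175,190),zt).round(4),L((557,190),zt).round(4))
print("ring top near edge",L((280,372),zt).round(4),L((462,372),zt).round(4))
print("ring bottom far edge",L((272,47),zb).round(4),L((462,45),zb).round(4))
for n,p in (("L",(240,250)),("R",(488,262)),("TL",(303,130)),("TR",(435,130))): print("cap",n,L(p,.094).round(4))
print("cap world centre in tool",(R.T@(np.array([.6444,.1959,.094])-t)).round(4), "yaw",np.arctan2(R[1,0],R[0,0]))
E
```

```text
ring top L,R [ 0.0998 -0.0186  0.0028] [0.0998 0.02   0.0029]
ring top near edge [ 0.0825 -0.0084  0.0028] [0.0825 0.0108 0.0028]
ring bottom far edge [ 0.1165 -0.0095  0.0169] [0.1167 0.0111 0.0169]
cap L [ 0.0996 -0.0154  0.0373]
cap R [0.0982 0.0164 0.0373]
cap TL [ 0.1133 -0.0072  0.0374]
cap TR [0.1133 0.0093 0.0374]
cap world centre in tool [0.0982 0.0012 0.0373] yaw 0.4273915712929014
```

>>> step_arm([
  [-0.0008,0.0003,0.005,0,0,0,1],
  [-0.0008,0.0003,0.008,0,0,0,1],
  [-0.0008,0.0003,0.008,0,0,0,1],
  [-0.0008,0.0003,0.008,0,0,0,1],
])

```text
time: 8.45
tool_pos: [0.5523, 0.1554, 0.1206]
tool_rot: [-0.0, 0.977, 0.212, -0.0]
contact_force: [0.3, 0.5, -2.5]
gripper_width: 0.152
```

```bash
python3 - <<'E'
from h import *
show(manip.state())
E
```

```text
t 8.45 pos [0.5523 0.1554 0.1206] rot [[0.91, 0.415, -0.0], [0.415, -0.91, -0.0], [-0.0, -0.0, -1.0]] F [ 0.3  0.5 -2.5] T [-0.02  0.02  0.01] w 0.152 q [0.14 0.03 1.84 0.   1.27 1.29]
```

>>> step_arm([
  [0.0008,0.0006,0.003,0,0,0,1],
  [0.0008,0.0006,0.006,0,0,0,1],
  [0.0008,0.0006,0.006,0,0,0,1],
  [0.0008,0.0006,0.006,0,0,0,1],
])

```text
time: 8.85
tool_pos: [0.5533, 0.1552, 0.1145]
tool_rot: [-0.0, 0.977, 0.212, -0.0]
contact_force: [-0.3, -0.1, -2.6]
gripper_width: 0.154
```

```bash
python3 - <<'E'
from h import *
s,c,im=snap("wrist","w7"); show(s)
cv2.imwrite("pics/z7.png",cv2.resize(im[0:140,190:380],None,fx=4,fy=4,interpolation=cv2.INTER_CUBIC))
E
```

```text
t 8.85 pos [0.5533 0.1552 0.1145] rot [[0.91, 0.414, -0.0], [0.414, -0.91, -0.0], [-0.0, -0.0, -1.0]] F [-0.3 -0.1 -2.6] T [ 0.03 -0.01 -0.01] w 0.154 q [0.14 0.04 1.84 0.   1.26 1.29]
```

View pics/z7.png

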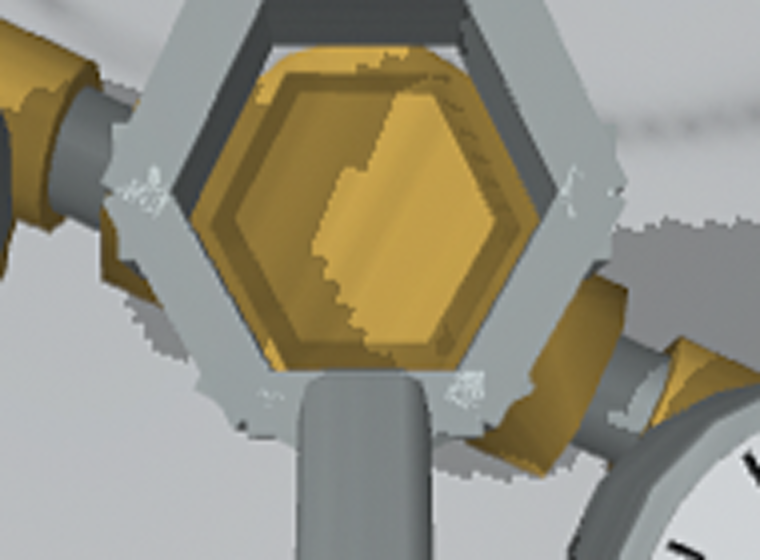

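```bash
python3 - <<'E'
from h import *
s,c,im=load("w7"); t=s["tool_pos"];R=Rt(s).as_matrix()
def L(p,z): 
    u=((p[0]+.5)/4-.5+190,(p[1]+.5)/4-.5); return R.T@(plane(c,u,z)-t)
X=np.array([L(p,.094) for p in [(300,90),(432,92),(495,222),(428,345),(303,345),(235,222)]]); print(X.round(4)); m=X.mean(0); print("cap in tool",m.round(4),"world",(R@m+t).round(4))
a=np.arctan2(X[:,1]-m[1],X[:,0]-m[0]); print("vertex ang vs tool x (should be .5236): ", np.angle(np.exp(6j*a).mean())/6)
zt=t[2]-.0025; zb=t[2]-.0165
print([L(p,zt).round(4)[:2].tolist() for p in [(175,190),(557,190),(280,372),(462,372)]],[L(p,zb).round(4)[:2].tolist() for p in[(272,45),(462,45)]])
E
```

```text
[[ 0.1133 -0.0067  0.0205]
 [ 0.1131  0.0081  0.0205]
 [ 0.0999  0.0155  0.0205]
 [ 0.0867  0.008   0.0205]
 [ 0.0867 -0.0067  0.0205]
 [ 0.0999 -0.0144  0.0205]]
cap in tool [0.0999 0.0006 0.0205] world [0.6445 0.196  0.094 ]
vertex ang vs tool x (should be .5236):  -0.5213436011558606
[[0.0997, -0.0186], [0.0997, 0.0199], [0.0824, -0.0083], [0.0824, 0.0107]] [[0.1165, -0.0095], [0.1165, 0.011]]
```

The ring and hexagon agree within 0.3 mm and 0.003 rad, so I'll lower it.

>>> step_arm([
  [0.0003,-0.0002,0.003,0,0,0,1],
  [0.0003,-0.0002,0.006,0,0,0,1],
  [0.0003,-0.0002,0.009,0,0,0,1],
  [0.0003,-0.0002,0.012,0,0,0,1],
  [0.0003,-0.0002,0.014,0,0,0,1],
  [0.0003,-0.0002,0.016,0,0,0,1],
  [0.0003,-0.0002,0.016,0,0,0,1],
])

```text
time: 9.6
tool_pos: [0.5534, 0.1555, 0.0984]
tool_rot: [-0.0, 0.977, 0.212, -0.0]
contact_force: [-0.2, -0.3, -2.6]
gripper_width: 0.151
```

```bash
python3 - <<'E'
from h import *
show(manip.state())
E
```

```text
t 9.6 pos [0.5534 0.1555 0.0984] rot [[0.91, 0.414, -0.001], [0.414, -0.91, -0.0], [-0.001, -0.0, -1.0]] F [-0.2 -0.3 -2.6] T [-0.01  0.03 -0.05] w 0.151 q [0.14 0.06 1.85 0.   1.23 1.29]
```

>>> step_arm([
  [0,0,0.001,0,0,0,1],
  [0,0,0.002,0,0,0,1],
  [0,0,0.002,0,0,0,1],
])

```text
time: 9.9
tool_pos: [0.5536, 0.1555, 0.0967]
tool_rot: [-0.0, 0.977, 0.212, -0.0]
contact_force: [0.1, 0.1, -2.7]
gripper_width: 0.15
```

```bash
python3 - <<'E'
from h import *
show(manip.state())
E
```

```text
t 9.9 pos [0.5536 0.1555 0.0967] rot [[0.91, 0.414, -0.0], [0.414, -0.91, -0.0], [-0.0, -0.0, -1.0]] F [ 0.1  0.1 -2.7] T [-0.03  0.06  0.02] w 0.15 q [0.14 0.07 1.85 0.   1.23 1.29]
```

```bash
cat >> h.py <<'E'
def arc(th,p=(0.0998,0.0007)):
    c_,s_=np.cos(th),np.sin(th); return [round(float(v),4) for v in (p[0]-(p[0]*c_-p[1]*s_),p[1]-(p[0]*s_+p[1]*c_))]
CAP=np.array([.6445,.196]); PSI=.030
def tq(s):
    r=np.append(CAP,0)-s["tool_pos"]; r[2]=0
    # moment about cap axis of force acting on tool
    F=s["contact_force"]; T=s["ft_torque"]; return round(float(T[2]+(np.cross(-r,F))[2]),3)
def rep():
    s=manip.state(); R=Rt(s).as_matrix(); y=np.arctan2(R[1,0],R[0,0]); p=R.T@(np.append(CAP,.08)-s["tool_pos"])
    print("t",round(s["time"],2),"pos",s["tool_pos"].round(4),"phi",round(y-PSI,3),"cap in tool",p.round(4),"F",s["contact_force"].round(1),"T",s["ft_torque"].round(2),"tauCap",tq(s),"w",round(s["gripper_width"],3))
E
python3 - <<'E'
from h import *
rep()
for th in np.arange(.025,.31,.025): print(round(th,3),arc(th))
E
```

```text
t 9.9 pos [0.5536 0.1555 0.0967] phi 0.397 cap in tool [0.0995 0.0008 0.0167] F [ 0.1  0.1 -2.7] T [-0.03  0.06  0.02] tauCap 0.012 w 0.15
0.025 [0.0, -0.0025]
0.05 [0.0002, -0.005]
0.075 [0.0003, -0.0075]
0.1 [0.0006, -0.01]
0.125 [0.0009, -0.0124]
0.15 [0.0012, -0.0149]
0.175 [0.0016, -0.0174]
0.2 [0.0021, -0.0198]
0.225 [0.0027, -0.0222]
0.25 [0.0033, -0.0247]
0.275 [0.0039, -0.0271]
0.3 [0.0047, -0.0295]
```

>>> step_arm([
  [0,0,0.0007,0,0,0,1],
  [0,0,0.001,0,0,0,1],
])

```text
time: 10.1
tool_pos: [0.5538, 0.1556, 0.0962]
tool_rot: [0.0, 0.977, 0.212, 0.0]
contact_force: [-0.8, -0.6, -0.9]
gripper_width: 0.152
```

```bash
python3 - <<'E'
from h import *
rep()
E
```

```text
t 10.1 pos [0.5538 0.1556 0.0962] phi 0.397 cap in tool [0.0993 0.0008 0.0162] F [-0.8 -0.6 -0.9] T [-0.   -0.01 -0.01] tauCap 0.004 w 0.152
```

>>> step_arm([
  [0.0,-0.0025,0,0,0,0.025,1],
  [0.0002,-0.005,0,0,0,0.05,1],
  [0.0006,-0.01,0,0,0,0.1,1],
  [0.0009,-0.0124,0,0,0,0.125,1],
  [0.0012,-0.0149,0,0,0,0.15,1],
  [0.0016,-0.0174,0,0,0,0.175,1],
  [0.0021,-0.0198,0,0,0,0.2,1],
  [0.0027,-0.0222,0,0,0,0.225,1],
  [0.0033,-0.0247,0,0,0,0.25,1],
  [0.0039,-0.0271,0,0,0,0.275,1],
  [0.0047,-0.0295,0,0,0,0.3,1],
])

```text
time: 11.2
tool_pos: [0.5455, 0.1843, 0.0959]
tool_rot: [0.0, 0.998, 0.062, -0.0]
contact_force: [-3.5, -3.9, 1.6]
gripper_width: 0.152
```

```bash
python3 - <<'E'
from h import *
rep()
E
```

```text
t 11.2 pos [0.5455 0.1843 0.0959] phi 0.095 cap in tool [0.0997 0.0007 0.0158] F [-3.5 -3.9  1.6] T [-0.67  0.23 -0.12] tauCap 0.224 w 0.152
```

>>> step_arm([
  [0.0002,-0.003,0,0,0,0.03,1],
  [0.0002,-0.005,0,0,0,0.05,1],
  [0.0003,-0.007,0,0,0,0.07,1],
])

```text
time: 11.5
tool_pos: [0.5449, 0.1913, 0.0958]
tool_rot: [0.0, 1.0, 0.028, -0.0]
contact_force: [-2.8, -3.4, 3.1]
gripper_width: 0.151
```

```bash
python3 - <<'E'
from h import *
rep()
E
```

```text
t 11.5 pos [0.5449 0.1913 0.0958] phi 0.025 cap in tool [0.0997 0.0008 0.0158] F [-2.8 -3.4  3.1] T [-0.63  0.27 -0.1 ] tauCap 0.22 w 0.151
```

>>> step_arm([
  [0.0,-0.002,0,0,0,0.02,1],
  [0.0001,-0.003,0,0,0,0.03,1],
])

```text
time: 11.7
tool_pos: [0.5448, 0.1943, 0.0958]
tool_rot: [0.0, 1.0, 0.013, -0.0]
contact_force: [-3.8, -3.9, 3.2]
gripper_width: 0.155
```

```bash
python3 - <<'E'
from h import *
rep()
for th in np.arange(.05,.61,.05): print(round(th,3),arc(th))
E
```

```text
t 11.7 pos [0.5448 0.1943 0.0958] phi -0.004 cap in tool [0.0998 0.0009 0.0158] F [-3.8 -3.9  3.2] T [-0.69  0.26 -0.14] tauCap 0.244 w 0.155
0.05 [0.0002, -0.005]
0.1 [0.0006, -0.01]
0.15 [0.0012, -0.0149]
0.2 [0.0021, -0.0198]
0.25 [0.0033, -0.0247]
0.3 [0.0047, -0.0295]
0.35 [0.0063, -0.0342]
0.4 [0.0082, -0.0388]
0.45 [0.0102, -0.0433]
0.5 [0.0126, -0.0478]
0.55 [0.0151, -0.0521]
0.6 [0.0178, -0.0562]
```

>>> step_arm([
  [0.0001,-0.0025,-0.0004,0,0,0.025,1],
  [0.0002,-0.005,-0.0004,0,0,0.05,1],
])

```text
time: 11.9
tool_pos: [0.5448, 0.1993, 0.096]
tool_rot: [0.0, 1.0, -0.013, -0.0]
contact_force: [-2.7, -3.9, 1.5]
gripper_width: 0.153
```

```bash
python3 - <<'E'
from h import *
rep()
E
```

```text
t 11.9 pos [0.5448 0.1993 0.096 ] phi -0.055 cap in tool [0.0997 0.0008 0.0159] F [-2.7 -3.9  1.5] T [-0.76  0.14 -0.18] tauCap 0.216 w 0.153
```

>>> step_arm([
  [0.0002,-0.005,0,0,0,0.05,1],
  [0.0006,-0.01,0,0,0,0.1,1],
  [0.0012,-0.0149,0,0,0,0.15,1],
  [0.0021,-0.0198,0,0,0,0.2,1],
  [0.0033,-0.0247,0,0,0,0.25,1],
  [0.0047,-0.0295,0,0,0,0.3,1],
  [0.0063,-0.0342,0,0,0,0.35,1],
  [0.0082,-0.0388,0,0,0,0.4,1],
  [0.0102,-0.0433,0,0,0,0.45,1],
  [0.0126,-0.0478,0,0,0,0.5,1],
  [0.0151,-0.0521,0,0,0,0.55,1],
  [0.0151,-0.0521,0,0,0,0.55,1],
])

```text
time: 13.1
tool_pos: [0.5612, 0.2512, 0.0958]
tool_rot: [0.0, 0.959, -0.283, -0.0]
contact_force: [-2.7, -3.5, 1.1]
gripper_width: 0.155
```

```bash
python3 - <<'E'
from h import *
rep()
E
```

```text
t 13.1 pos [0.5612 0.2512 0.0958] phi -0.604 cap in tool [0.0999 0.0011 0.0158] F [-2.7 -3.5  1.1] T [-0.79  0.14 -0.42] tauCap 0.023 w 0.155
```

```bash
python3 - <<'E'
from h import *
s,c,im=snap("wrist","w8"); rep()
s,c,im=load("w8")
# in-tool measurement of ring hole from image later
E
```

```text
t 13.15 pos [0.5612 0.2511 0.0959] phi -0.603 cap in tool [0.0999 0.0012 0.0158] F [-2.  -2.9  1.3] T [-0.72  0.15 -0.42] tauCap -0.07 w 0.151
```

View pics/w8.png

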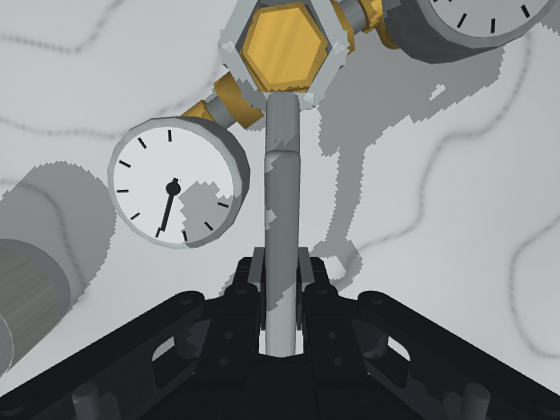

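```bash
python3 - <<'E'
from h import *
im=load("w8")[2]
cv2.imwrite("pics/z8.png",cv2.convertScaleAbs(cv2.resize(im[0:105,215:355],None,fx=5,fy=5,interpolation=cv2.INTER_CUBIC),alpha=1.2))
E
```

```text
(no output)
```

View pics/z8.png

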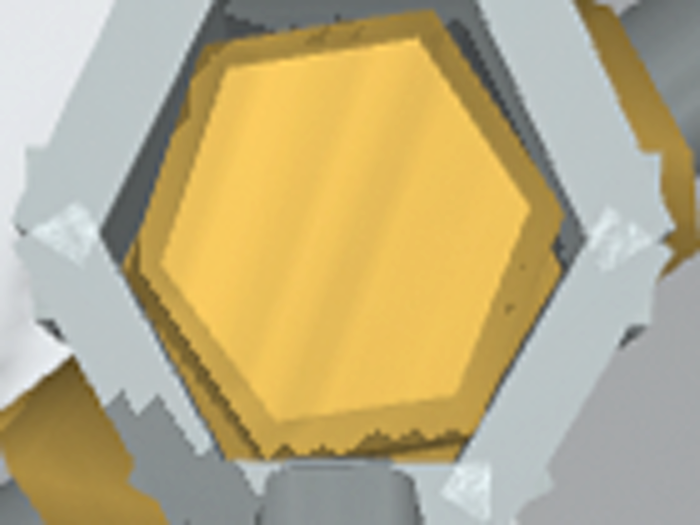

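```bash
cat >> h.py <<'E'
def capang(fn,pts,fx,ox,oy,rings=()):
    s,c,im=load(fn); t=s["tool_pos"];R=Rt(s).as_matrix()
    L=lambda p,z: R.T@(plane(c,((p[0]+.5)/fx-.5+ox,(p[1]+.5)/fx-.5+oy),z)-t)
    X=np.array([L(p,.094) for p in pts]); m=X.mean(0)
    a=np.arctan2(X[:,1]-m[1],X[:,0]-m[0]); b=np.angle(np.exp(6j*(a-np.pi/6)).mean())/6
    y=np.arctan2(R[1,0],R[0,0])
    print("cap in tool",m.round(4),"world",(R@m+t).round(4),"r",np.linalg.norm(X-m,axis=1).round(4),"hex cw of spanner",round(b,3),"-> aligned phi",round(y-PSI-b,3))
    for p in rings: print("ring top",L(p,t[2]-.0025).round(4))
E
python3 - <<'E'
from h import *
capang("w8",[(240,65),(420,38),(532,210),(455,395),(278,420),(160,262)],5,215,0,[(103,232),(583,237)])
E
```

```text
cap in tool [0.0999 0.0012 0.0018] world [0.6444 0.196  0.094 ] r [0.0146 0.0149 0.0149 0.0149 0.0149 0.0152] hex cw of spanner -0.122 -> aligned phi -0.482
ring top [ 0.1002 -0.0185  0.0024]
ring top [0.0999 0.0202 0.0025]
```

```bash
python3 - <<'E'
from h import *
for th in [-.06,-.12,-.25,-.38,-.51,-.64,-.77,-.9,-1.03,-1.12,-1.168]: print(round(th,3),arc(th,(.0999,.0010)))
E
```

```text
-0.06 [0.0001, 0.006]
-0.12 [0.0006, 0.012]
-0.25 [0.0029, 0.0247]
-0.38 [0.0068, 0.0371]
-0.51 [0.0122, 0.0489]
-0.64 [0.0192, 0.0599]
-0.77 [0.0275, 0.0698]
-0.9 [0.037, 0.0786]
-1.03 [0.0476, 0.0861]
-1.12 [0.0555, 0.0905]
-1.168 [0.0598, 0.0925]
```

>>> step_arm([
  [0.0001,0.006,0,0,0,-0.06,1],
  [0.0006,0.012,0,0,0,-0.12,1],
  [0.0006,0.012,-0.002,0,0,-0.12,1],
  [0.0006,0.012,-0.01,0,0,-0.12,1],
  [0.0006,0.012,-0.018,0,0,-0.12,1],
  [0.0006,0.012,-0.022,0,0,-0.12,1],
  [0.0006,0.012,-0.022,0,0,-0.12,1],
  [0.0029,0.0247,-0.022,0,0,-0.25,1],
  [0.0068,0.0371,-0.022,0,0,-0.38,1],
  [0.0122,0.0489,-0.022,0,0,-0.51,1],
  [0.0192,0.0599,-0.022,0,0,-0.64,1],
  [0.0275,0.0698,-0.022,0,0,-0.77,1],
  [0.037,0.0786,-0.022,0,0,-0.9,1],
  [0.0476,0.0861,-0.022,0,0,-1.03,1],
  [0.0555,0.0905,-0.022,0,0,-1.12,1],
  [0.0598,0.0925,-0.022,0,0,-1.168,1],
  [0.0598,0.0925,-0.022,0,0,-1.168,1],
  [0.0598,0.0925,-0.022,0,0,-1.168,1],
])

```text
time: 14.95
tool_pos: [0.5613, 0.1411, 0.118]
tool_rot: [-0.0, 0.956, 0.293, -0.0]
contact_force: [0.3, -0.1, -3.2]
gripper_width: 0.151
```

```bash
python3 - <<'E'
from h import *
s,c,im=snap("wrist","w9"); rep()
cv2.imwrite("pics/z9.png",cv2.convertScaleAbs(cv2.resize(im[0:110,215:355],None,fx=5,fy=5,interpolation=cv2.INTER_CUBIC),alpha=1.2))
E
```

```text
t 15.0 pos [0.5613 0.1412 0.1181] phi 0.565 cap in tool [0.0997 0.0012 0.0381] F [ 0.2 -0.8 -2.9] T [ 0.06 -0.01  0.08] tauCap 0.158 w 0.15
```

View pics/z9.png

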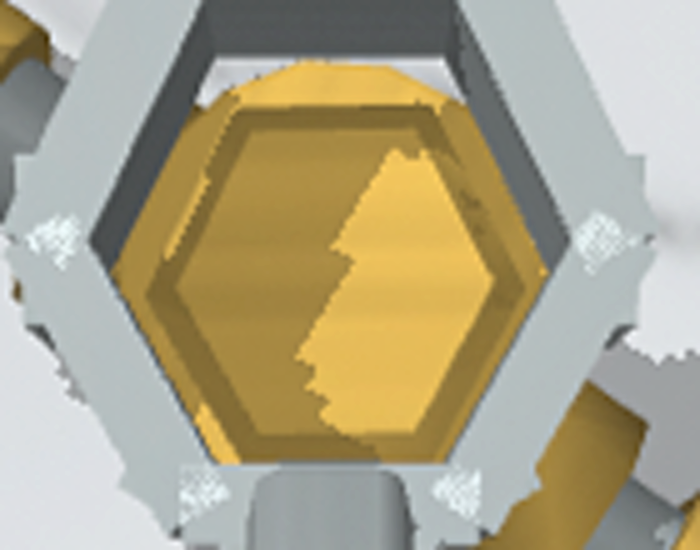

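```bash
python3 - <<'E'
from h import *
capang("w9",[(250,130),(422,130),(493,285),(416,433),(256,435),(178,287)],5,215,0,[(92,242),(570,240)])
p=(.0999,.0009)
for th in np.arange(.05,1.2,.05): print(round(th,3),arc(th,p))
E
```

```text
cap in tool [0.0997 0.0011 0.024 ] world [0.6445 0.196  0.094 ] r [0.0152 0.0152 0.0148 0.0151 0.0152 0.0149] hex cw of spanner -0.003 -> aligned phi 0.567
ring top [ 0.0993 -0.0187  0.0025]
ring top [0.0994 0.0199 0.0025]
0.05 [0.0002, -0.005]
0.1 [0.0006, -0.01]
0.15 [0.0013, -0.0149]
0.2 [0.0022, -0.0198]
0.25 [0.0033, -0.0247]
0.3 [0.0047, -0.0295]
0.35 [0.0064, -0.0342]
0.4 [0.0082, -0.0388]
0.45 [0.0103, -0.0434]
0.5 [0.0127, -0.0478]
0.55 [0.0152, -0.0521]
0.6 [0.018, -0.0563]
0.65 [0.0209, -0.0603]
0.7 [0.0241, -0.0641]
0.75 [0.0274, -0.0679]
0.8 [0.0309, -0.0714]
0.85 [0.0346, -0.0747]
0.9 [0.0385, -0.0779]
0.95 [0.0425, -0.0809]
1.0 [0.0467, -0.0836]
1.05 [0.051, -0.0862]
1.1 [0.0554, -0.0885]
1.15 [0.0599, -0.0907]
```

>>> step_arm([
  [0.0002,0.0004,0.006,0,0,0,1],
  [0.0002,0.0004,0.012,0,0,0,1],
  [0.0002,0.0004,0.017,0,0,0,1],
  [0.0002,0.0004,0.02,0,0,0,1],
  [0.0002,0.0004,0.0218,0,0,0,1],
  [0.0002,0.0004,0.0218,0,0,0,1],
])

```text
time: 15.6
tool_pos: [0.562, 0.1408, 0.0965]
tool_rot: [-0.0, 0.956, 0.293, 0.0]
contact_force: [0.2, 0.7, -1.7]
gripper_width: 0.154
```

```bash
python3 - <<'E'
from h import *
rep()
E
```

```text
t 15.6 pos [0.562  0.1408 0.0965] phi 0.565 cap in tool [0.0993 0.0005 0.0165] F [ 0.2  0.7 -1.7] T [-0.02  0.01  0.01] tauCap -0.044 w 0.154
```

>>> step_arm([
  [0.0002,-0.005,0,0,0,0.05,1],
  [0.0006,-0.01,0,0,0,0.1,1],
  [0.0013,-0.0149,0,0,0,0.15,1],
  [0.0022,-0.0198,0,0,0,0.2,1],
  [0.0033,-0.0247,0,0,0,0.25,1],
  [0.0047,-0.0295,0,0,0,0.3,1],
  [0.0064,-0.0342,0,0,0,0.35,1],
  [0.0082,-0.0388,0,0,0,0.4,1],
  [0.0103,-0.0434,0,0,0,0.45,1],
  [0.0127,-0.0478,0,0,0,0.5,1],
])

```text
time: 16.6
tool_pos: [0.5454, 0.187, 0.0965]
tool_rot: [0.001, 0.999, 0.047, -0.0]
contact_force: [-1.8, -1.5, -0.8]
gripper_width: 0.153
```

```bash
python3 - <<'E'
from h import *
rep()
E
```

```text
t 16.6 pos [0.5454 0.187  0.0965] phi 0.063 cap in tool [0.0995 0.0003 0.0165] F [-1.8 -1.5 -0.8] T [-0.33  0.17  0.07] tauCap 0.209 w 0.153
```

>>> step_arm([
  [0.0,-0.003,0,0,0,0.03,1],
  [0.0002,-0.005,0,0,0,0.05,1],
])

```text
time: 16.8
tool_pos: [0.545, 0.1921, 0.0965]
tool_rot: [0.001, 1.0, 0.022, -0.0]
contact_force: [-2.7, -2.3, -1.3]
gripper_width: 0.154
```

```bash
python3 - <<'E'
from h import *
rep()
E
```

```text
t 16.8 pos [0.545  0.1921 0.0965] phi 0.015 cap in tool [0.0996 0.0005 0.0164] F [-2.7 -2.3 -1.3] T [-0.38  0.32  0.03] tauCap 0.248 w 0.154
```

>>> step_arm([
  [0.0,-0.002,0,0,0,0.02,1],
  [0.0001,-0.003,0,0,0,0.03,1],
])

```text
time: 17.0
tool_pos: [0.5449, 0.1951, 0.0964]
tool_rot: [0.0, 1.0, 0.007, -0.001]
contact_force: [-4.0, -2.9, -0.5]
gripper_width: 0.151
```

```bash
python3 - <<'E'
from h import *
rep()
E
```

```text
t 17.0 pos [0.5449 0.1951 0.0964] phi -0.016 cap in tool [0.0996 0.0006 0.0163] F [-4.  -2.9 -0.5] T [-0.54  0.47 -0.05] tauCap 0.229 w 0.151
```

>>> step_arm([
  [0.0,-0.002,0,0,0,0.02,1],
  [0.0002,-0.005,0,0,0,0.05,1],
])

```text
time: 17.2
tool_pos: [0.545, 0.2002, 0.0964]
tool_rot: [0.0, 1.0, -0.018, -0.001]
contact_force: [-3.7, -3.2, -0.5]
gripper_width: 0.15
```

```bash
python3 - <<'E'
from h import *
rep()
E
```

```text
t 17.2 pos [0.545  0.2002 0.0964] phi -0.067 cap in tool [0.0996 0.0005 0.0162] F [-3.7 -3.2 -0.5] T [-0.47  0.56 -0.1 ] tauCap 0.238 w 0.15
```

>>> step_arm([
  [0.0002,-0.005,0,0,0,0.05,1],
  [0.0006,-0.01,0,0,0,0.1,1],
  [0.0013,-0.0149,0,0,0,0.15,1],
  [0.0022,-0.0198,0,0,0,0.2,1],
  [0.0033,-0.0247,0,0,0,0.25,1],
  [0.0047,-0.0295,0,0,0,0.3,1],
  [0.0064,-0.0342,0,0,0,0.35,1],
  [0.0082,-0.0388,0,0,0,0.4,1],
  [0.0103,-0.0434,0,0,0,0.45,1],
  [0.0127,-0.0478,0,0,0,0.5,1],
  [0.0142,-0.0505,0,0,0,0.53,1],
  [0.0142,-0.0505,0,0,0,0.53,1],
])

```text
time: 18.4
tool_pos: [0.5609, 0.2505, 0.0962]
tool_rot: [0.0, 0.96, -0.279, -0.001]
contact_force: [-4.8, -1.7, 0.5]
gripper_width: 0.152
```

```bash
python3 - <<'E'
from h import *
s,c,im=snap("wrist","w10"); rep()
cv2.imwrite("pics/z10.png",cv2.convertScaleAbs(cv2.resize(im[0:110,215:355],None,fx=5,fy=5,interpolation=cv2.INTER_CUBIC),alpha=1.2))
E
```

```text
t 18.45 pos [0.5609 0.2504 0.0963] phi -0.596 cap in tool [0.0998 0.0011 0.0161] F [-4.4 -2.5 -0.1] T [-0.48  0.54 -0.35] tauCap 0.094 w 0.152
```

View pics/z10.png

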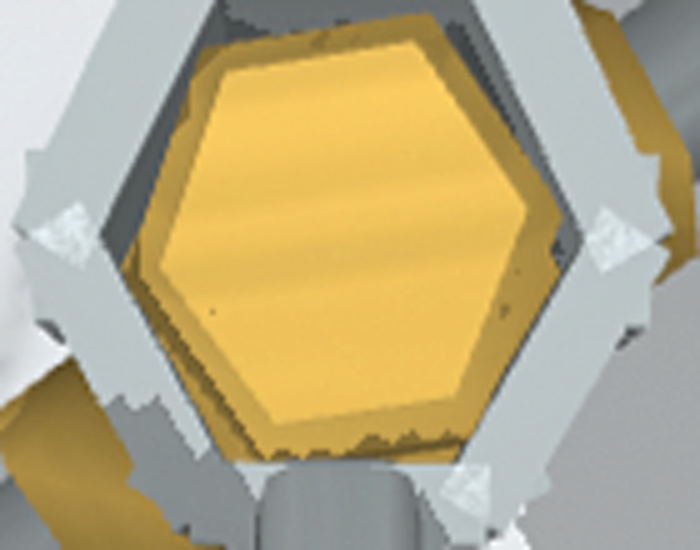

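>>> step_arm([
  [0.0001,0.006,0,0,0,-0.06,1],
  [0.0006,0.012,0,0,0,-0.12,1],
  [0.0006,0.012,-0.002,0,0,-0.12,1],
  [0.0006,0.012,-0.01,0,0,-0.12,1],
  [0.0006,0.012,-0.018,0,0,-0.12,1],
  [0.0006,0.012,-0.022,0,0,-0.12,1],
  [0.0006,0.012,-0.022,0,0,-0.12,1],
  [0.0029,0.0247,-0.022,0,0,-0.25,1],
  [0.0068,0.0371,-0.022,0,0,-0.38,1],
  [0.0122,0.0489,-0.022,0,0,-0.51,1],
  [0.0192,0.0599,-0.022,0,0,-0.64,1],
  [0.0275,0.0698,-0.022,0,0,-0.77,1],
  [0.037,0.0786,-0.022,0,0,-0.9,1],
  [0.0476,0.0861,-0.022,0,0,-1.03,1],
  [0.0555,0.0905,-0.022,0,0,-1.12,1],
  [0.0598,0.0925,-0.022,0,0,-1.169,1],
  [0.0598,0.0925,-0.022,0,0,-1.169,1],
  [0.0598,0.0925,-0.022,0,0,-1.169,1],
])

```text
time: 20.25
tool_pos: [0.5623, 0.1403, 0.1183]
tool_rot: [-0.0, 0.955, 0.297, -0.0]
contact_force: [0.3, 0.0, -4.0]
gripper_width: 0.148
```

```bash
python3 - <<'E'
from h import *
s,c,im=snap("wrist","w11"); rep()
cv2.imwrite("pics/z11.png",cv2.convertScaleAbs(cv2.resize(im[0:110,215:355],None,fx=5,fy=5,interpolation=cv2.INTER_CUBIC),alpha=1.2))
E
```

```text
t 20.3 pos [0.5622 0.1405 0.1183] phi 0.574 cap in tool [0.0993 0.001  0.0383] F [-0.1  0.1 -2.8] T [ 0.02 -0.01 -0.02] tauCap -0.031 w 0.151
```

View pics/z11.png

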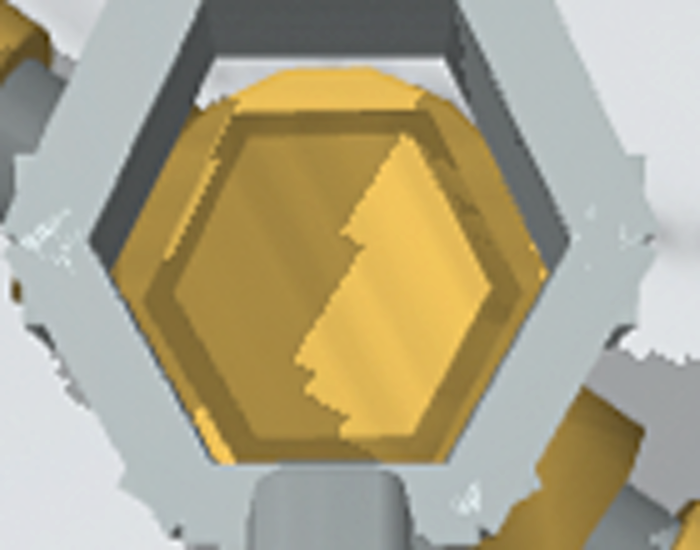

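The hexagon is aligned in the hole again (centre at about (333,285) in the crop). I'll lower it and turn to just short of the expected stop at phi ≈ 0.02.

>>> step_arm([
  [-0.0002,0.0003,0.006,0,0,0,1],
  [-0.0002,0.0003,0.012,0,0,0,1],
  [-0.0002,0.0003,0.017,0,0,0,1],
  [-0.0002,0.0003,0.02,0,0,0,1],
  [-0.0002,0.0003,0.0222,0,0,0,1],
  [-0.0002,0.0003,0.0222,0,0,0,1],
])

```text
time: 20.9
tool_pos: [0.5625, 0.14, 0.0964]
tool_rot: [-0.0, 0.955, 0.298, 0.0]
contact_force: [-0.3, -1.3, -1.3]
gripper_width: 0.154
```

```bash
python3 - <<'E'
from h import *
rep()
E
```

```text
t 20.9 pos [0.5625 0.14   0.0964] phi 0.574 cap in tool [0.0993 0.0005 0.0164] F [-0.3 -1.3 -1.3] T [ 0.03  0.03 -0.01] tauCap 0.08 w 0.154
```

>>> step_arm([
  [0.0002,-0.005,0,0,0,0.05,1],
  [0.0006,-0.01,0,0,0,0.1,1],
  [0.0013,-0.0149,0,0,0,0.15,1],
  [0.0022,-0.0198,0,0,0,0.2,1],
  [0.0033,-0.0247,0,0,0,0.25,1],
  [0.0047,-0.0295,0,0,0,0.3,1],
  [0.0064,-0.0342,0,0,0,0.35,1],
  [0.0082,-0.0388,0,0,0,0.4,1],
  [0.0103,-0.0434,0,0,0,0.45,1],
  [0.012,-0.0465,0,0,0,0.485,1],
  [0.012,-0.0465,0,0,0,0.485,1],
])

```text
time: 22.0
tool_pos: [0.5456, 0.1848, 0.0964]
tool_rot: [0.0, 0.998, 0.06, -0.0]
contact_force: [-3.6, -0.8, -0.8]
gripper_width: 0.152
```

```bash
python3 - <<'E'
from h import *
rep()
E
```

```text
t 22.0 pos [0.5456 0.1848 0.0964] phi 0.09 cap in tool [0.0996 0.0007 0.0163] F [-3.6 -0.8 -0.8] T [-0.34  0.34 -0.1 ] tauCap -0.063 w 0.152
```

>>> step_arm([
  [-0.0002,-0.002,0,0,0,0.02,1],
  [-0.0002,-0.004,0,0,0,0.04,1],
  [-0.0002,-0.004,0,0,0,0.04,1],
])

```text
time: 22.3
tool_pos: [0.5452, 0.1888, 0.0963]
tool_rot: [0.0, 0.999, 0.039, 0.0]
contact_force: [-1.4, -2.6, -1.4]
gripper_width: 0.155
```

```bash
python3 - <<'E'
from h import *
rep()
E
```

```text
t 22.3 pos [0.5452 0.1888 0.0963] phi 0.049 cap in tool [0.0996 0.0006 0.0163] F [-1.4 -2.6 -1.4] T [-0.33  0.19 -0.08] tauCap 0.171 w 0.155
```

>>> step_arm([
  [0,-0.001,0,0,0,0.01,1],
  [0,-0.002,0,0,0,0.02,1],
  [0,-0.002,0,0,0,0.02,1],
])

```text
time: 22.6
tool_pos: [0.545, 0.1908, 0.0962]
tool_rot: [0.0, 1.0, 0.029, -0.0]
contact_force: [-2.0, -2.4, -0.3]
gripper_width: 0.151
```

```bash
python3 - <<'E'
from h import *
rep()
E
```

```text
t 22.6 pos [0.545  0.1908 0.0962] phi 0.029 cap in tool [0.0996 0.0007 0.0162] F [-2.  -2.4 -0.3] T [-0.48  0.27 -0.07] tauCap 0.158 w 0.151
```

Expected stop is at phi ≈ 0.02, so I'll go in 0.01 rad steps now.

>>> step_arm([
  [0,-0.001,0,0,0,0.01,1],
  [0,-0.001,0,0,0,0.01,1],
])

```text
time: 22.8
tool_pos: [0.545, 0.1919, 0.0963]
tool_rot: [0.0, 1.0, 0.024, 0.0]
contact_force: [-1.3, -3.0, -0.8]
gripper_width: 0.151
```

```bash
python3 - <<'E'
from h import *
rep()
E
```

```text
t 22.8 pos [0.545  0.1919 0.0963] phi 0.019 cap in tool [0.0996 0.0007 0.0163] F [-1.3 -3.  -0.8] T [-0.54  0.2  -0.12] tauCap 0.175 w 0.151
```

>>> step_arm([
  [0,-0.001,0,0,0,0.01,1],
  [0,-0.001,0,0,0,0.01,1],
])

```text
time: 23.0
tool_pos: [0.5449, 0.1929, 0.0963]
tool_rot: [0.0, 1.0, 0.019, 0.0]
contact_force: [-2.8, -3.7, -0.9]
gripper_width: 0.152
```

```bash
python3 - <<'E'
from h import *
rep()
E
```

```text
t 23.0 pos [0.5449 0.1929 0.0963] phi 0.009 cap in tool [0.0996 0.0008 0.0163] F [-2.8 -3.7 -0.9] T [-0.58  0.18 -0.17] tauCap 0.188 w 0.152
```

>>> step_arm([
  [0,-0.001,0,0,0,0.01,1],
  [0,-0.001,0,0,0,0.01,1],
])

```text
time: 23.2
tool_pos: [0.5449, 0.1939, 0.0963]
tool_rot: [0.0, 1.0, 0.014, 0.0]
contact_force: [-1.8, -3.0, 0.3]
gripper_width: 0.153
```

```bash
python3 - <<'E'
from h import *
rep()
E
```

```text
t 23.2 pos [0.5449 0.1939 0.0963] phi -0.001 cap in tool [0.0996 0.0008 0.0163] F [-1.8 -3.   0.3] T [-0.59  0.17 -0.15] tauCap 0.152 w 0.153
```

>>> step_arm([
  [0,-0.001,0,0,0,0.01,1],
  [0,-0.001,0,0,0,0.01,1],
])

```text
time: 23.4
tool_pos: [0.5449, 0.1949, 0.0962]
tool_rot: [0.0, 1.0, 0.009, 0.0]
contact_force: [-1.3, -2.4, -0.4]
gripper_width: 0.149
```

```bash
python3 - <<'E'
from h import *
rep()
E
```

```text
t 23.4 pos [0.5449 0.1949 0.0962] phi -0.011 cap in tool [0.0996 0.0008 0.0163] F [-1.3 -2.4 -0.4] T [-0.58  0.15 -0.15] tauCap 0.088 w 0.149
```

>>> step_arm([
  [0,-0.001,0,0,0,0.01,1],
  [0,-0.001,0,0,0,0.01,1],
])

```text
time: 23.6
tool_pos: [0.5448, 0.1958, 0.0962]
tool_rot: [0.0, 1.0, 0.005, 0.0]
contact_force: [-2.4, -5.2, 0.2]
gripper_width: 0.151
```

```bash
python3 - <<'E'
from h import *
rep()
E
```

```text
t 23.6 pos [0.5448 0.1958 0.0962] phi -0.021 cap in tool [0.0997 0.0007 0.0162] F [-2.4 -5.2  0.2] T [-0.71  0.13 -0.06] tauCap 0.458 w 0.151
```

>>> step_arm([
  [0,-0.001,0,0,0,0.01,1],
  [0,-0.001,0,0,0,0.01,1],
])

```text
time: 23.8
tool_pos: [0.5448, 0.1966, 0.0962]
tool_rot: [0.0, 1.0, -0.0, 0.0]
contact_force: [-2.2, -5.3, -0.4]
gripper_width: 0.153
```

```bash
python3 - <<'E'
from h import *
rep()
E
```

```text
t 23.8 pos [0.5448 0.1966 0.0962] phi -0.031 cap in tool [0.0997 0.0005 0.0162] F [-2.2 -5.3 -0.4] T [-0.85  0.13 -0.06] tauCap 0.471 w 0.153
```

Torque is climbing at phi −0.02 to −0.03, so the cap is on its seat. I'll take finer steps with averaged readings.

```bash
cat >> h.py <<'E'
def avg(n=6):
    A=[]
    for i in range(n):
        s=manip.state(); A.append(np.r_[s["contact_force"],s["ft_torque"],tq(s)]); manip.grab_frame("wrist")
    A=np.array(A); print("avg F",A.mean(0)[:3].round(2),"T",A.mean(0)[3:6].round(3),"tau",A.mean(0)[6].round(3),"sd",A.std(0)[6].round(3)); rep()
E
python3 - <<'E'
from h import *
avg()
E
```

```text
avg F [-1.54 -4.73 -0.28] T [-0.816  0.104 -0.01 ] tau 0.462 sd 0.053
t 24.1 pos [0.5448 0.1966 0.0962] phi -0.031 cap in tool [0.0997 0.0005 0.0162] F [-1.5 -4.9  0.3] T [-0.83  0.07 -0.  ] tauCap 0.489 w 0.149
```

>>> step_arm([
  [0,-0.0005,0,0,0,0.005,1],
  [0,-0.0005,0,0,0,0.005,1],
])

```text
time: 24.3
tool_pos: [0.5448, 0.197, 0.0962]
tool_rot: [0.001, 1.0, -0.003, 0.0]
contact_force: [-1.1, -5.1, -0.9]
gripper_width: 0.152
```

```bash
python3 - <<'E'
from h import *
avg(4)
E
```

```text
avg F [-0.95 -5.03 -0.3 ] T [-0.919  0.088  0.07 ] tau 0.572 sd 0.03
t 24.5 pos [0.5448 0.197  0.0962] phi -0.036 cap in tool [0.0997 0.0004 0.0162] F [-1.8 -5.1 -0.5] T [-0.88  0.12  0.01] tauCap 0.521 w 0.151
```

>>> step_arm([
  [0,-0.0005,0,0,0,0.005,1],
  [0,-0.0005,0,0,0,0.005,1],
])

```text
time: 24.7
tool_pos: [0.5448, 0.1974, 0.0962]
tool_rot: [0.001, 1.0, -0.005, 0.0]
contact_force: [-1.0, -5.0, 0.1]
gripper_width: 0.153
```

```bash
python3 - <<'E'
from h import *
avg(4)
E
```

```text
avg F [-1.56 -5.28 -0.33] T [-0.961  0.09   0.104] tau 0.632 sd 0.061
t 24.9 pos [0.5448 0.1974 0.0962] phi -0.04 cap in tool [0.0997 0.0003 0.0162] F [-2.  -5.7  0.3] T [-0.94  0.02  0.09] tauCap 0.655 w 0.151
```

>>> step_arm([
  [0,-0.0005,0,0,0,0.004,1],
  [0,-0.0005,0,0,0,0.004,1],
])

```text
time: 25.1
tool_pos: [0.5448, 0.1978, 0.0962]
tool_rot: [0.001, 1.0, -0.007, -0.0]
contact_force: [-1.4, -6.9, -0.1]
gripper_width: 0.149
```

```bash
python3 - <<'E'
from h import *
avg(4)
E
```

```text
avg F [-1.31 -6.08 -0.03] T [-1.018  0.075  0.074] tau 0.683 sd 0.062
t 25.3 pos [0.5449 0.1977 0.0962] phi -0.044 cap in tool [0.0997 0.0003 0.0162] F [-2.7 -6.3 -0.6] T [-1.04  0.08  0.13] tauCap 0.759 w 0.156
```

>>> step_arm([
  [0,-0.0005,0,0,0,0.005,1],
  [0,-0.0005,0,0,0,0.005,1],
])

```text
time: 25.5
tool_pos: [0.5448, 0.1982, 0.0962]
tool_rot: [0.001, 1.0, -0.01, 0.0]
contact_force: [-1.8, -6.0, 0.2]
gripper_width: 0.153
```

```bash
python3 - <<'E'
from h import *
avg(6)
E
```

```text
avg F [-1.19 -5.99 -0.31] T [-1.07   0.099  0.154] tau 0.753 sd 0.04
t 25.8 pos [0.5448 0.1981 0.0962] phi -0.049 cap in tool [0.0997 0.0002 0.0162] F [-1.8 -6.  -0.3] T [-1.06  0.09  0.17] tauCap 0.766 w 0.153
```

>>> step_arm([
  [0,-0.0003,0,0,0,0.003,1],
  [0,-0.0003,0,0,0,0.003,1],
])

```text
time: 26.0
tool_pos: [0.5448, 0.1984, 0.0961]
tool_rot: [0.001, 1.0, -0.011, -0.0]
contact_force: [-2.4, -6.6, 1.0]
gripper_width: 0.149
```

```bash
python3 - <<'E'
from h import *
avg(6)
s,c,im=snap("wrist","w12")
cv2.imwrite("pics/z12.png",cv2.convertScaleAbs(cv2.resize(im[0:110,215:355],None,fx=5,fy=5,interpolation=cv2.INTER_CUBIC),alpha=1.2))
E
```

```text
avg F [-1.71 -6.46  0.5 ] T [-1.121  0.073  0.153] tau 0.802 sd 0.043
t 26.3 pos [0.5448 0.1984 0.0961] phi -0.052 cap in tool [0.0997 0.0001 0.0161] F [-2.2 -6.8 -0.4] T [-1.1   0.12  0.21] tauCap 0.894 w 0.151
```

View pics/z12.png

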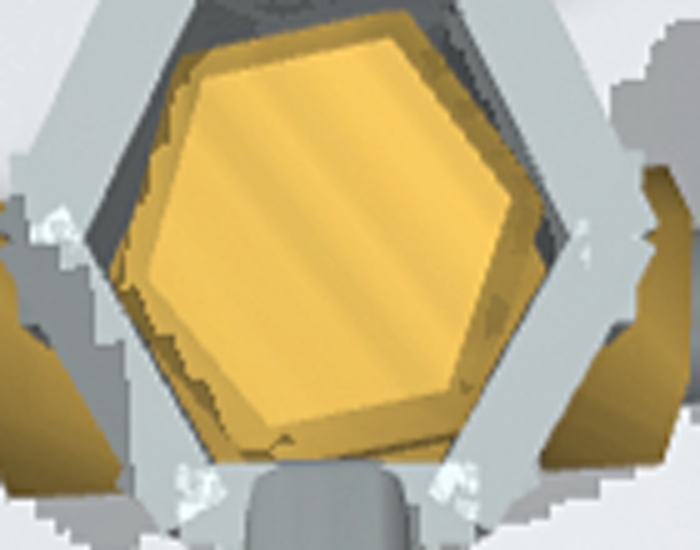

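```bash
python3 - <<'E'
from h import *
capang("w12",[(208,76),(392,38),(514,198),(445,390),(268,426),(147,275)],5,215,0,[(88,237),(570,240)])
p=(.0997,.0004)
for th in [-.04,-.1,-.17]: print(th,arc(th,p))
E
```

```text
cap in tool [0.0998 0.0001 0.0021] world [0.6446 0.1961 0.094 ] r [0.0148 0.0149 0.0151 0.0149 0.015  0.015 ] hex cw of spanner -0.181 -> aligned phi 0.129
ring top [ 0.0999 -0.0193  0.0025]
ring top [0.0997 0.0195 0.0025]
-0.04 [0.0001, 0.004]
-0.1 [0.0005, 0.01]
-0.17 [0.0014, 0.0169]
```

The cap's hexagon reads q ≈ 3.01 against the 3.00 stop, and the averaged torque is 0.80 N m. I'll back off, release and lift.

>>> step_arm([
  [0.0001,0.002,0,0,0,-0.02,1],
  [0.0001,0.004,0,0,0,-0.04,1],
  [0.0003,0.007,0,0,0,-0.07,1],
  [0.0005,0.01,0,0,0,-0.1,1],
  [0.0009,0.0135,0,0,0,-0.135,1],
  [0.0014,0.0169,0,0,0,-0.17,1],
  [0.0014,0.0169,0,0,0,-0.17,1],
])

```text
time: 27.05
tool_pos: [0.546, 0.1827, 0.0963]
tool_rot: [-0.001, 0.997, 0.074, 0.0]
contact_force: [-0.2, -0.6, -1.3]
gripper_width: 0.153
```

```bash
python3 - <<'E'
from h import *
s,c,im=snap("wrist","w13"); rep()
cv2.imwrite("pics/z13.png",cv2.convertScaleAbs(cv2.resize(im[0:110,215:355],None,fx=5,fy=5,interpolation=cv2.INTER_CUBIC),alpha=1.2))
E
```

```text
t 27.1 pos [0.546  0.1828 0.0963] phi 0.117 cap in tool [0.0994 0.0014 0.0164] F [-0.4 -0.5 -1.8] T [-0.07 -0.03 -0.04] tauCap 0.003 w 0.148
```

View pics/z13.png

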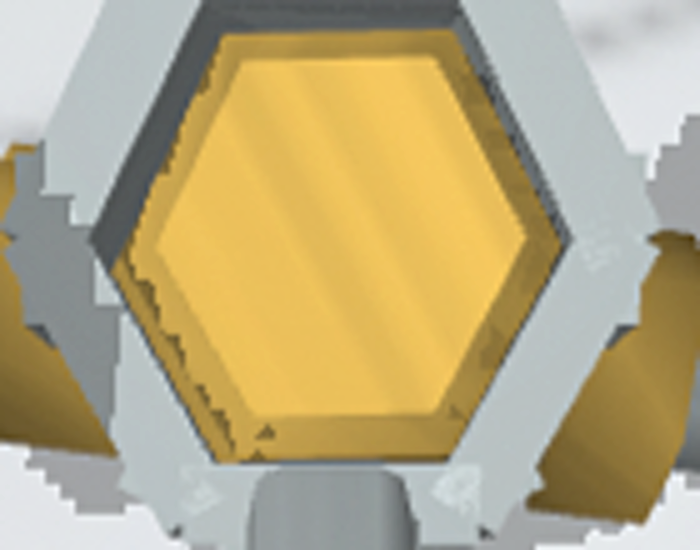

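>>> step_arm([
  [0,0.0005,-0.002,0,0,0,1],
  [0,0.0005,-0.008,0,0,0,1],
  [0,0.0005,-0.016,0,0,0,1],
  [0,0.0005,-0.026,0,0,0,1],
  [0,0.0005,-0.05,0,0,0,1],
  [0,0.0005,-0.08,0,0,0,1],
  [0,0.0005,-0.104,0,0,0,1],
  [-0.01,0.03,-0.104,0,0,0.01,1],
  [-0.022,0.075,-0.104,0,0,0.03,1],
  [-0.034,0.12,-0.104,0,0,0.05,1],
  [-0.046,0.165,-0.104,0,0,0.07,1],
  [-0.058,0.21,-0.104,0,0,0.09,1],
  [-0.07,0.255,-0.104,0,0,0.11,1],
  [-0.082,0.3,-0.104,0,0,0.13,1],
  [-0.094,0.345,-0.104,0,0,0.1325,1],
  [-0.101,0.37,-0.104,0,0,0.1325,1],
  [-0.1044,0.3826,-0.104,0,0,0.1325,1],
  [-0.1044,0.3826,-0.104,0,0,0.1325,1],
  [-0.1044,0.3826,-0.104,0,0,0.1325,1],
])

```text
time: 29.0
tool_pos: [0.4989, -0.2106, 0.2005]
tool_rot: [-0.0, 1.0, 0.008, 0.0]
contact_force: [0.4, 0.8, -3.0]
gripper_width: 0.149
```

```bash
python3 - <<'E'
from h import *
s,c,im=snap("wrist","w14"); show(s); snap("top","t2")
E
```

```text
t 29.0 pos [ 0.4989 -0.2106  0.2005] rot [[1.0, 0.015, 0.0], [0.015, -1.0, 0.001], [0.0, -0.001, -1.0]] F [ 0.4  0.8 -3. ] T [0.03 0.02 0.04] w 0.149 q [-0.54 -0.12  1.85  0.    1.41  1.02]
```

View pics/w14.png

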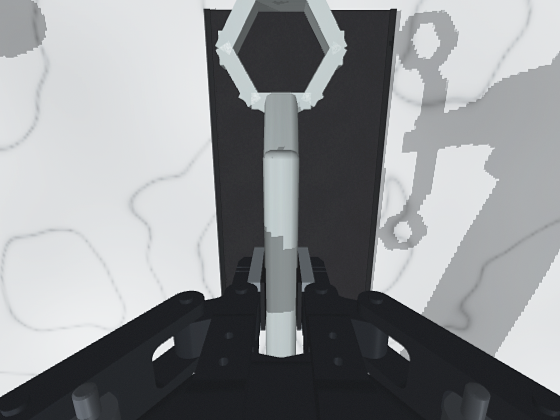

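View pics/t2.png

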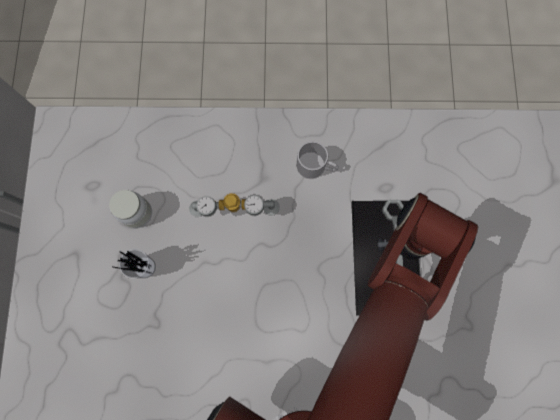

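The ring is back over the mat, and the mug, jar and stirrers are unmoved. I'll lower it.

>>> step_arm([
  [0,0,0.03,0,0,0,1],
  [0,0,0.07,0,0,0,1],
  [0,0,0.11,0,0,0,1],
  [0,0,0.14,0,0,0,1],
  [0,0,0.16,0,0,0,1],
  [0,0,0.168,0,0,0,1],
  [0,0,0.172,0,0,0,1],
  [0,0,0.174,0,0,0,1],
  [0,0,0.1748,0,0,0,1],
  [0,0,0.1748,0,0,0,1],
  [0,0,0.1748,0,0,0,1],
])

```text
time: 30.2
tool_pos: [0.4993, -0.2119, 0.0264]
tool_rot: [0.0, 1.0, 0.007, 0.001]
contact_force: [1.0, -0.0, -3.7]
gripper_width: 0.153
```

```bash
python3 - <<'E'
from h import *
show(manip.state())
E
```

```text
t 30.2 pos [ 0.4993 -0.2119  0.0264] rot [[1.0, 0.015, 0.001], [0.015, -1.0, -0.001], [0.001, 0.001, -1.0]] F [ 1.  -0.  -3.7] T [0.06 0.02 0.02] w 0.153 q [-0.54  0.09  1.96  0.    1.09  1.02]
```

>>> step_arm([
  [0,0,0,0,0,0,1],
  [0,0,0.0003,0,0,0,1],
  [0,0,0.0005,0,0,0,1],
])

```text
time: 30.5
tool_pos: [0.4987, -0.2116, 0.025]
tool_rot: [0.0, 1.0, 0.007, 0.0]
contact_force: [0.7, 0.0, -3.7]
gripper_width: 0.152
```

```bash
python3 - <<'E'
from h import *
show(manip.state())
E
```

```text
t 30.5 pos [ 0.4987 -0.2116  0.025 ] rot [[1.0, 0.015, 0.0], [0.015, -1.0, -0.0], [0.0, 0.0, -1.0]] F [ 0.7  0.  -3.7] T [-0.07 -0.01  0.01] w 0.152 q [-0.54  0.09  1.96  0.    1.09  1.02]
```

>>> step_arm([
  [0,0,0.0004,0,0,0,1],
  [0,0,0.0008,0,0,0,1],
  [0,0,0.0008,0,0,0,1],
])

```text
time: 30.8
tool_pos: [0.4987, -0.2116, 0.0245]
tool_rot: [-0.0, 1.0, 0.007, -0.0]
contact_force: [-2.4, 0.8, 2.5]
gripper_width: 0.148
```

```bash
python3 - <<'E'
from h import *
show(manip.state())
E
```

```text
t 30.8 pos [ 0.4987 -0.2116  0.0245] rot [[1.0, 0.015, -0.0], [0.015, -1.0, 0.0], [-0.0, -0.0, -1.0]] F [-2.4  0.8  2.5] T [ 0.15  0.4  -0.04] w 0.148 q [-0.54  0.09  1.96 -0.    1.09  1.02]
```

Fz has risen by 6 N, so the spanner is resting on the mat. I'll open the gripper slowly, then retreat straight up.

>>> step_arm([
  [0,0,-0.0003,0,0,0,0.6],
  [0,0,-0.0003,0,0,0,0.3],
  [0,0,-0.0003,0,0,0,0],
  [0,0,-0.0003,0,0,0,-0.4],
  [0,0,-0.0003,0,0,0,-0.8],
  [0,0,-0.0003,0,0,0,-0.8],
  [0,0,-0.0003,0,0,0,-0.8],
])

```text
time: 31.5
tool_pos: [0.4987, -0.2115, 0.0244]
tool_rot: [0.0, 1.0, 0.007, -0.0]
contact_force: [-0.6, 0.0, -0.4]
gripper_width: 0.901
```

>>> step_arm([
  [0,0,-0.01,0,0,0,-0.8],
  [0,0,-0.04,0,0,0,-0.8],
  [0,0,-0.08,0,0,0,-0.8],
  [-0.01,0,-0.12,0,0,0,-0.8],
  [-0.04,0,-0.16,0,0,0,-0.8],
  [-0.06,0,-0.2,0,0,0,-0.8],
  [-0.06,0,-0.225,0,0,0,-0.8],
  [-0.06,0,-0.225,0,0,0,-0.8],
  [-0.06,0,-0.225,0,0,0,-0.8],
])

```text
time: 32.4
tool_pos: [0.4388, -0.2125, 0.2502]
tool_rot: [0.0, 1.0, 0.007, 0.001]
contact_force: [0.5, -0.2, -1.2]
gripper_width: 0.898
```

```bash
python3 - <<'E'
from h import *
s,c,im=snap("wrist","w15"); show(s); snap("top","t3")
E
```

```text
t 32.4 pos [ 0.4388 -0.2125  0.2502] rot [[1.0, 0.015, 0.001], [0.015, -1.0, -0.001], [0.001, 0.001, -1.0]] F [ 0.5 -0.2 -1.2] T [ 0.03 -0.03  0.02] w 0.898 q [-0.6  -0.29  1.91  0.    1.52  0.95]
```

View pics/w15.png

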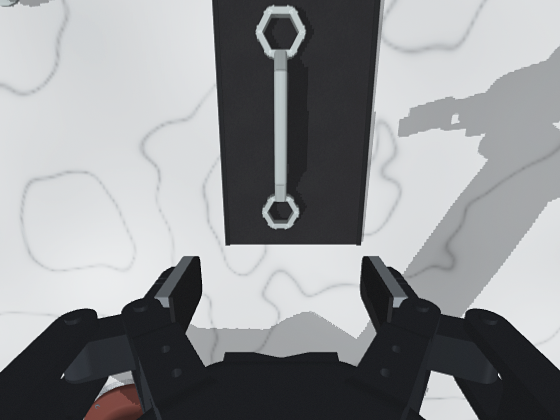

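The spanner lies flat on the mat (rings at (281,32) and (281,212)). There's time left, so I'll check the cap from above.

>>> step_arm([
  [0.01,-0.04,0,0,0,0,-0.8],
  [0.02,-0.085,0,0,0,0,-0.8],
  [0.03,-0.13,0,0,0,0,-0.8],
  [0.04,-0.175,0,0,0,0,-0.8],
  [0.05,-0.22,0,0,0,0,-0.8],
  [0.06,-0.265,0,0,0,0,-0.8],
  [0.075,-0.31,0,0,0,0,-0.8],
  [0.085,-0.355,0,0,0,0,-0.8],
  [0.097,-0.395,0,0,0,0,-0.8],
  [0.097,-0.407,0,0,0,0,-0.8],
  [0.097,-0.407,0,0,0,0,-0.8],
  [0.097,-0.407,0,0,0,0,-0.8],
])

```text
time: 33.7
tool_pos: [0.5291, 0.1952, 0.248]
tool_rot: [0.001, 1.0, 0.007, -0.001]
contact_force: [0.3, 0.6, 0.2]
gripper_width: 0.897
```

```bash
python3 - <<'E'
from h import *
s,c,im=snap("wrist","w16"); show(s); u,v=proj(c,[.6445,.196,.094]).astype(int); print(u,v); x0,y0=u-40,max(v-40,0); print(x0,y0)
cv2.imwrite("pics/z16.png",cv2.convertScaleAbs(cv2.resize(im[y0:y0+80,x0:x0+80],None,fx=7,fy=7,interpolation=cv2.INTER_CUBIC),alpha=1.2))
s,c,im=snap("scene","s2")
E
```

```text
t 33.7 pos [0.5291 0.1952 0.248 ] rot [[1.0, 0.015, -0.002], [0.015, -1.0, -0.001], [-0.003, 0.001, -1.0]] F [0.3 0.6 0.2] T [ 0.01  0.02 -0.04] w 0.897 q [ 0.22 -0.1   1.74 -0.    1.5   1.78]
281 64
241 24
```

View pics/z16.png

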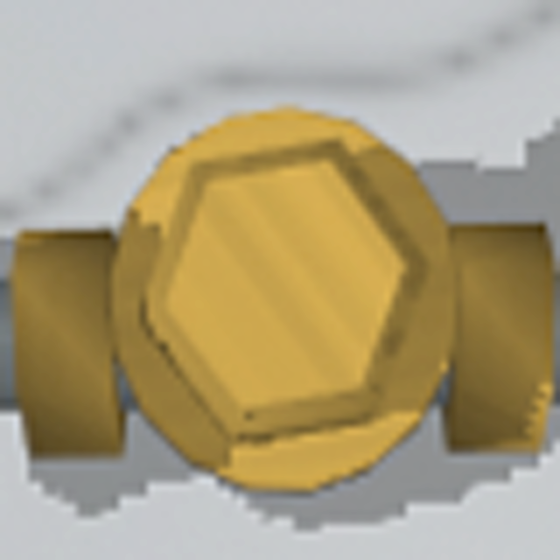

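View pics/s2.png

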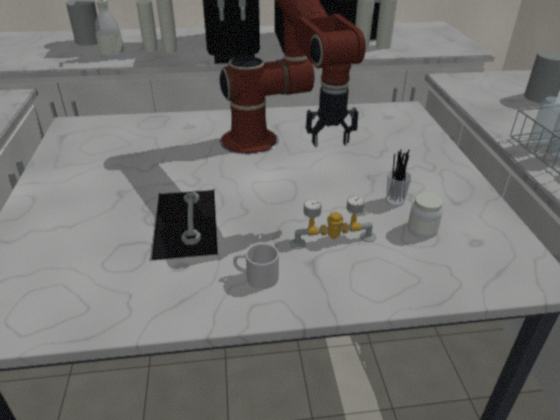

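```bash
python3 - <<'E'
from h import *
capang("w16",[(206,183),(332,160),(407,268),(370,385),(236,410),(163,305)],7,241,24)
# pipe direction check for PSI unneeded
show(manip.state())
E
```

```text
cap in tool [0.1159 0.0008 0.1537] world [0.6445 0.1959 0.094 ] r [0.015  0.0151 0.015  0.0154 0.0155 0.0153] hex cw of spanner -0.155 -> aligned phi 0.14
t 33.8 pos [0.5294 0.1946 0.2488] rot [[1.0, 0.013, -0.001], [0.013, -1.0, -0.001], [-0.001, 0.001, -1.0]] F [-0.3 -1.2 -0.4] T [ 0.06 -0.01  0.06] w 0.898 q [ 0.22 -0.1   1.74 -0.    1.5   1.78]
```

The hexagon orientation gives q = π − 0.14 ≈ 3.00, which is on the seat. I'll hand the job in.

```bash
python3 - <<'E'
from h import *
print(manip.job_done())
E
```

```text
the job is handed in; nothing more can be done
None
```

The cap is tight on its seat at about 0.80 N m, and the spanner is back flat on the mat. I handed the job in at about 34 s; it gave no verdict.

- **Tightening:** I turned the cap in three strokes with the larger ring, lifting the spanner off, swinging back and reseating it on the next flats between strokes. The handle stayed within about ±0.6 rad, clear of both gauges. The cap came up solid near the predicted angle, and I nipped it up in small steps to an averaged 0.80 N m before backing off. Single readings along the way varied by about 0.05–0.1 N m.
- **Cap:** from above, the hexagon's orientation gives a reading of about 3.00, which is the seat.
- **Spanner and bystanders:** the wrist view shows the spanner flat where it started. The mug, jar and stirrer glass look unmoved in the scene view, and the gripper is clear of everything.
- **Disagreement:** the stop was felt about 0.035 rad later in tool angle than my image estimate. I put that down to give in the grip and contact. The final picture fits 3.00, so I left it.

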